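# Set the glue gap and weigh down the panel

## Robot

A 6-joint arm with a two-finger parallel gripper is mounted at the origin on the work surface. World frame = base frame: x ahead of the robot, y to its left, z up, the work surface at z = 0. Lengths are in m, angles in rad, forces in N, time in s.
With the tool pointing down it reaches from about 0.225 to 0.875 m from the base axis. Payload 3.4 kg.
Tool frame: the origin (TCP) lies on the centre line of the jaws, within the pads' length; the fingertips stand 22 mm ahead of it and the grasp point (between the pads) lies 3 mm ahead of it; z points along the fingers, y is the line along which they close (so a half turn about z gives the same grasp; the last joint's range is limited). The gripper opens to 85 mm and grips with 20 to 120 N. Pads are 22 mm wide; open, the fingers measure 114 mm over their backs; the gripper's body (76 mm by 85 mm) begins 54 mm behind the grasp point. The pads swing forward as they close: fully open they stand 13 mm farther back than shut.
Start: joints at [1.186, 0.276, 1.505, -0, 1.361, -0.121], TCP at [0.15, 0.555, 0.253] pointing down, gripper open.
Joint ranges: [-2.89, 2.89], [-0.75, 2.08], [0.22, 2.7], [-1.18, 4.32], [0.11, 2.71], [-2.7, 2.7]. Speed limits (rad/s): [2.57, 2.57, 3.14, 3.14, 3.14, 3.14].

## Interface

Orientations are given as a unit quaternion [w, x, y, z].
In Python, from rig import readout, optics, ticket gives the robot as it stands. The module is installed in compiled form; this text tells all that it offers.
- The arm moves only by the shell command python3 -m handwheel [OPENING] [FORCE], which reads ROWS from standard input. ROWS is a JSON list of rows, 1 to 5 of them, each an object with the fields sx, sy, sz (the shift in m), rz (a turn about the tool's z in rad); a field left out counts as zero; each row shifts and turns the commanded pose from where the row before left it, along the tool's axes as they then stand; what a row does not reach is not made up. A row lasts 1/12 s, in which the tool goes at most 0.0417 m and 0.125 rad, less where a joint would pass 70% of its speed; a pose out of reach is approached as far as the arm can. OPENING is the finger opening in m, set as the command begins (- or left out keeps the last). The fingers move at their own pace and stop on an object; FORCE is the grip in N (left out, the last holds). Time passes only in rows, so rows that do not move let the fingers close. It prints the time, the measured TCP pose, the force, the opening and the grip force at its end. Input that does not fit is refused with a message, and nothing moves.
- readout.get_state(): the state, without advancing time (a new reading comes with each control period).
- optics.get_image(name): name is "scene" or "top" or "wrist"; returns a dict with "img" (400x640x3 uint8, red, green, blue), "camera_matrix" (3x3 intrinsics, pixels), "k1" (the pictures are not rectified: a ray, as slopes to the right and down, at radius r is drawn at 1 + k1 r^2 times it, then the intrinsics apply), "T" (4x4, takes a point from camera to world coordinates); the wrist camera has in their place "hand_eye" (4x4, takes a point from camera to tool coordinates, whose origin is the TCP and whose axes are the flange's). Camera axes: x right, y down, z forward; pixel columns grow to the right and rows downward; lengths in m; the calibration is good to about 2 mm. A picture is of the moment at which its call begins: read the wrist's pose just before it. There is no depth.
- ticket.sign_off(): hands the job in; it is judged then, once.
The state is a dict: "clock": time; "qpos": joint angles; "qd": joint speeds; "effort": joint torques, N m; "position": TCP position; "ee_rot": TCP orientation; "contact_force": force on the tool from outside, world axes, zero at the start; "moment": the same for the moment, N m; "width": finger opening in m; "gripper_force": force on a finger pad.
Only numpy, scipy, OpenCV 4.12 (cv2) and the standard library are available. Lean on these libraries where they do the work, as an engineer would, in place of code of your own. Each camera call takes 0.05 s, during which the arm holds its last target. There are 200 camera calls.

## Task

The panel on the gluing stand is ready to be set: first, while nothing lies on the panel, push every setting gauge tip first into a bay of the gap under the panel's front edge, one gauge to a bay and straight in, until its black cross line is flush with the panel's front edge, and leave it lying flat there. Then weigh the panel down: stand the blue frame weight on top of it and slide every tape roll up off its spindle and lay it flat on the panel too, side by side, nothing stacked or hanging over the edge. Leave the other things on the bench where they are.

Things in the scene. Friction and masses are not known exactly. Their poses are not given: they have to be found in the camera images.
- stand: fixed gluing stand, 380 wide (y): plywood bed board, x -75 to +120, top 20 above the bench; above it a white panel, x 0 to +120, its underside 33 and top 57 above the bench. Origin: on the bench under the middle of the panel's front edge; x into the gap, z up. Between bed and panel a 13 mm gap, split by spacers into three bays 80 wide, 120 deep, centred at y -120, 0, +120.
- panel_top (a point): middle of the flat white-painted panel's top face (120 x 380), 57 above the bench, 60 behind its front edge. The panel is immovable and empty at the start; the bed's front 75 mm, before the panel, is an open ledge.
- bay0 (a point): mouth of gap bay 0: on the top of the bed board, in the middle of the bay's width, under the panel's front edge (y -120 in the stand's frame)
- bay1 (a point): mouth of gap bay 1: on the top of the bed board, in the middle of the bay's width, under the panel's front edge (y 0 in the stand's frame)
- bay2 (a point): mouth of gap bay 2: on the top of the bed board, in the middle of the bay's width, under the panel's front edge (y 120 in the stand's frame)
- gauge0: setting gauge lying on the bench, 0.15 kg: flat aluminium blade 120 x 50 x 7 thick with an upright dark wooden grip rib on top (44 long, 16 wide, from 7 to 38 above the underside, centre at x -30). Origin: middle of the blade's underside; +x points to the plain tip (tip at +60, tail at -60), z up. None if absent.
- gauge0_line (a point): middle of the thin black cross line of gauge0, at underside level, 50 mm behind the tip (x +10 in the gauge's frame). None if absent.
- gauge1: setting gauge lying on the bench, 0.15 kg: flat aluminium blade 120 x 50 x 7 thick with an upright dark wooden grip rib on top (44 long, 16 wide, from 7 to 38 above the underside, centre at x -30). Origin: middle of the blade's underside; +x points to the plain tip (tip at +60, tail at -60), z up. None if absent.
- gauge1_line (a point): middle of the thin black cross line of gauge1, at underside level, 50 mm behind the tip (x +10 in the gauge's frame). None if absent.
- gauge2: setting gauge lying on the bench, 0.15 kg: flat aluminium blade 120 x 50 x 7 thick with an upright dark wooden grip rib on top (44 long, 16 wide, from 7 to 38 above the underside, centre at x -30). Origin: middle of the blade's underside; +x points to the plain tip (tip at +60, tail at -60), z up. None if absent.
- gauge2_line (a point): middle of the thin black cross line of gauge2, at underside level, 50 mm behind the tip (x +10 in the gauge's frame). None if absent.
- weight: blue cast iron frame weight, about 0.7 kg: base 80 x 50 x 18 with an upright grip rib along its x axis (64 long, 16 wide, top 44 above the underside). Origin: centre of the underside, z up.
- spindles: fixed wooden board 290 x 90 x 20 (x, y, z) with three upright steel spindles, 16 in diameter, tops 75 above the bench, 90 apart along its x axis. Origin: centre of its underside.
- roll0: wound roll of framing tape on a cardboard core, over one of the spindles, resting on the board: outside diameter 66, bore 32, 34 high, about 0.18 kg. Origin: centre of its underside, z along its axis, up. None if absent.
- roll1: wound roll of framing tape on a cardboard core, over one of the spindles, resting on the board: outside diameter 66, bore 32, 34 high, about 0.18 kg. Origin: centre of its underside, z along its axis, up. None if absent.
- roll2: wound roll of framing tape on a cardboard core, over one of the spindles, resting on the board: outside diameter 66, bore 32, 34 high, about 0.18 kg. Origin: centre of its underside, z along its axis, up. None if absent.
- mallet: wooden mallet 270 long, bystander; origin under its middle
- glazing_tool: red plastic glazing tool 170 long, bystander
- clip: brass offset clip 62 x 22 x 14, bystander
- glue: white glue bottle, diameter 56, 150 tall, bystander
- points_jar: glass jar, diameter 66, 70 tall, bystander
- offcut: dark moulding offcut 160 x 30 x 25, bystander

How it is judged:
On the way:
1. every gauge is in the gap to its line while the weight and the rolls are still off the panel (x of gauge0_line in the frame of stand between -0.006 and 0.006 m and y of gauge0_line in the frame of stand between -0.165 and 0.165 m and z of gauge0_line in the frame of stand between 0.014 and 0.028 m and angle between each of gauge0, gauge1, gauge2's own z axis and vertical below 0.08 rad and angle between the x axis of each of gauge0, gauge1, gauge2 and the x axis of stand, either way round below 0.12 rad and linear speed of each of gauge0, gauge1, gauge2 below 0.03 m/s and x of gauge1_line in the frame of stand between -0.006 and 0.006 m and y of gauge1_line in the frame of stand between -0.165 and 0.165 m and z of gauge1_line in the frame of stand between 0.014 and 0.028 m and x of gauge2_line in the frame of stand between -0.006 and 0.006 m and y of gauge2_line in the frame of stand between -0.165 and 0.165 m and z of gauge2_line in the frame of stand between 0.014 and 0.028 m and height (world z) of each of roll0, roll1, roll2, weight below 0.045 m), for 0.2 s.
At the end, for the whole second after the job is handed in: Each gauge lies flat in a bay, cross line within 6 mm of the panel's front edge, within 0.12 rad of straight; weight and every roll rest flat (0.08 rad) on the panel, centres inside its edges by at least 28 mm (rolls) or 22 mm (weight, 20 at the ends); all at rest (x of gauge0_line in the frame of stand between -0.006 and 0.006 m and y of gauge0_line in the frame of stand between -0.165 and 0.165 m and z of gauge0_line in the frame of stand between 0.014 and 0.028 m and angle between each of gauge0, gauge1, gauge2, roll0, roll1, roll2, weight's own z axis and vertical below 0.08 rad and angle between the x axis of each of gauge0, gauge1, gauge2 and the x axis of stand, either way round below 0.12 rad and linear speed of each of gauge0, gauge1, gauge2, roll0, roll1, roll2, weight below 0.03 m/s and x of gauge1_line in the frame of stand between -0.006 and 0.006 m and y of gauge1_line in the frame of stand between -0.165 and 0.165 m and z of gauge1_line in the frame of stand between 0.014 and 0.028 m and x of gauge2_line in the frame of stand between -0.006 and 0.006 m and y of gauge2_line in the frame of stand between -0.165 and 0.165 m and z of gauge2_line in the frame of stand between 0.014 and 0.028 m and x of roll0 in the frame of stand between 0.028 and 0.092 m and y of roll0 in the frame of stand between -0.162 and 0.162 m and z of roll0 in the frame of stand between 0.051 and 0.064 m and x of roll1 in the frame of stand between 0.028 and 0.092 m and y of roll1 in the frame of stand between -0.162 and 0.162 m and z of roll1 in the frame of stand between 0.051 and 0.064 m and x of roll2 in the frame of stand between 0.028 and 0.092 m and y of roll2 in the frame of stand between -0.162 and 0.162 m and z of roll2 in the frame of stand between 0.051 and 0.064 m and x of weight in the frame of stand between 0.022 and 0.098 m and y of weight in the frame of stand between -0.17 and 0.17 m and z of weight in the frame of stand between 0.051 and 0.064 m); the robot touches nothing.
It fails at once if another thing on the bench (mallet, glazing tool, clip, bottle, jar, offcut) is moved more than 4 cm (distance of any of mallet, glazing_tool, clip, glue, points_jar, offcut from where it was at the start of the episode above 0.04 m).
Of gauge0, gauge1, gauge2 only 2 to 3 are there at a start; the rules pass over those that are not, and their reading is None.
Of roll0, roll1, roll2 only 2 to 3 are there at a start; the rules pass over those that are not, and their reading is None.
At some moment in a run one of gauge0, gauge1, gauge2, weight may be knocked a few centimetres aside while the robot is not near it.
It also fails if it takes over 210 s, if anything falls off the work surface, if the arm or the gripper's body presses on something with over 40 N, if the wrist force passes 120 N, or if a joint passes its speed limit or range.

## Working session

There is one attempt and no reset: what is moved stays moved. The work goes in short steps, Python scripts to look and compute and a shell command to move; the robot and the scene stay as the last step left them, time stands still between calls to the robot, and variables do not carry over. Pictures are saved under pics/ and viewed, at most 14 in all, crops included, and the job is handed in when it is done.

```bash
mkdir -p pics; cat > h.py <<'E'
import numpy as np, cv2
from rig import readout, optics
from scipy.spatial.transform import Rotation as R
def pose():
    s=readout.get_state(); q=s['ee_rot']; T=np.eye(4)
    T[:3,:3]=R.from_quat([q[1],q[2],q[3],q[0]]).as_matrix(); T[:3,3]=s['position']; return T
def shot(name,fn=None):
    T=pose() if name=='wrist' else None
    d=optics.get_image(name); 
    d['T']=T@d['hand_eye'] if name=='wrist' else d['T']
    if fn: cv2.imwrite('pics/'+fn,d['img'][:,:,::-1]); np.savez('pics/'+fn+'.npz',K=d['camera_matrix'],k1=d['k1'],T=d['T'],img=d['img'])
    return d
def load(fn):
    z=np.load('pics/'+fn+'.npz'); return dict(camera_matrix=z['K'],k1=float(z['k1']),T=z['T'],img=z['img'])
def ray(d,uv):
    K=d['camera_matrix']; D=np.array([d['k1'],0,0,0,0.])
    p=cv2.undistortPoints(np.array(uv,float).reshape(-1,1,2),K,D).reshape(-1,2)
    return d['T'][:3,3], np.c_[p,np.ones(len(p))]@d['T'][:3,:3].T
def at_z(d,uv,z):
    o,r=ray(d,uv); return o+r*((z-o[2])/r[:,2:3])
def proj(d,P):
    Ti=np.linalg.inv(d['T']); p=np.atleast_2d(P)@Ti[:3,:3].T+Ti[:3,3]
    return cv2.projectPoints(p.reshape(-1,1,3),np.zeros(3),np.zeros(3),d['camera_matrix'],np.array([d['k1'],0,0,0,0.]))[0].reshape(-1,2)
def tri(d1,uv1,d2,uv2):
    o1,r1=ray(d1,uv1);o2,r2=ray(d2,uv2);out=[]
    for a,b in zip(r1,r2):
        A=np.c_[a,-b]; t=np.linalg.lstsq(A,o2-o1,rcond=None)[0]; p,q=o1+a*t[0],o2+b*t[1]; out.append([*((p+q)/2),np.linalg.norm(p-q)])
    return np.array(out)
E
python3 - <<'E'
from h import *
for n in ['scene','top','wrist']:
    d=shot(n,n+'0.png'); print(n,d['camera_matrix'].round(1).tolist(),d['k1'],d['T'].round(3).tolist())
print(readout.get_state())
E
```

```text
scene [[456.6, 0.0, 315.2], [0.0, 456.6, 199.2], [0.0, 0.0, 1.0]] -0.06393600271599706 [[0.056, 0.682, -0.729, 1.457], [0.998, -0.054, 0.026, -0.072], [-0.021, -0.729, -0.684, 0.92], [0.0, 0.0, 0.0, 1.0]]
top [[418.8, 0.0, 317.7], [0.0, 418.8, 202.1], [0.0, 0.0, 1.0]] 0.004645791468541404 [[-0.025, -0.993, 0.114, 0.468], [-1.0, 0.023, -0.013, -0.022], [0.01, -0.114, -0.993, 1.176], [0.0, 0.0, 0.0, 1.0]]
wrist [[283.0, 0.0, 324.8], [0.0, 283.0, 201.6], [0.0, 0.0, 1.0]] -0.04957347464662953 [[0.262, 0.921, 0.289, 0.076], [0.965, -0.249, -0.081, 0.574], [-0.003, 0.3, -0.954, 0.372], [0.0, 0.0, 0.0, 1.0]]
{'clock': 0.15, 'qpos': array([ 1.18597746e+00,  2.76424324e-01,  1.50584696e+00, -2.96725982e-05,
        1.36066275e+00, -1.20985401e-01]), 'qd': array([-1.01309848e-03, -1.59691268e-03, -4.39873871e-03, -9.55621523e-04,
        5.30079802e-05,  1.83567609e-03]), 'effort': array([ 2.13112355e-03, -4.17145550e+01, -2.46031469e+01,  3.47793184e-05,
        7.58227659e-03, -1.76768765e-05]), 'position': array([0.14982194, 0.5547678 , 0.25265103]), 'ee_rot': array([-1.53770199e-04,  1.31531357e-01,  9.91311783e-01, -6.52985634e-04]), 'contact_force': array([-0.46111319,  0.68662068, -0.87749576]), 'moment': array([ 0.02715844, -0.01330897,  0.00901943]), 'gripper_force': 0.0, 'width': 0.08512269237859141}
```

View pics/top0.png

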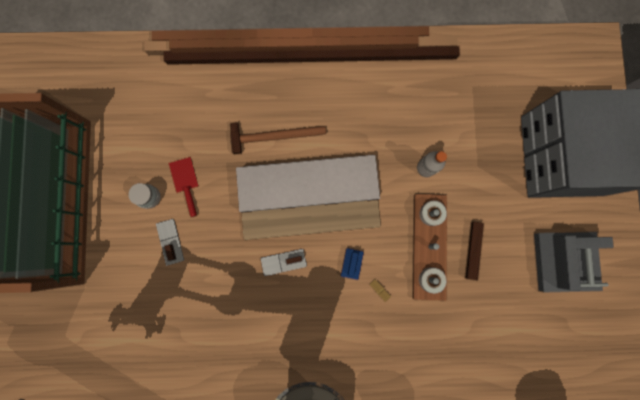

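View pics/scene0.png

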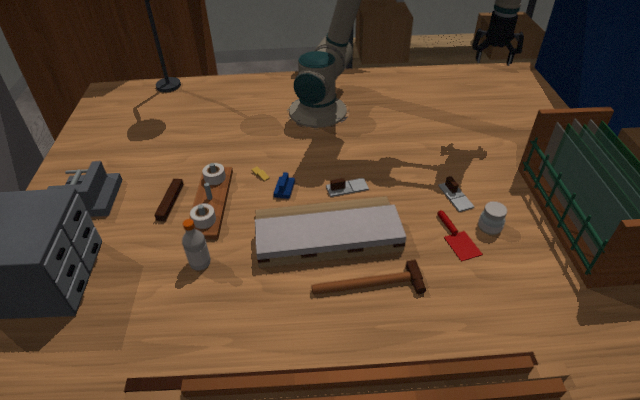

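The top view shows 2 gauges (one near (170,243), one near (284,262)), the stand at (240–380, 155–237), the weight at (352,263), and the rolls at (434,212) and (433,280). The scene view agrees. The glue bottle stands near the spindles. I'll zoom in for pixel-accurate picks.

```bash
python3 - <<'E'
from h import *
a=load('top0.png')['img'][145:305,145:465,::-1]; b=load('scene0.png')['img'][155:275,180:500,::-1]
cv2.imwrite('pics/tc.png',cv2.resize(a,None,fx=2.5,fy=2.5,interpolation=cv2.INTER_CUBIC))
cv2.imwrite('pics/sc.png',cv2.resize(b,None,fx=2.5,fy=2.5,interpolation=cv2.INTER_CUBIC))
E
```

```text
(no output)
```

View pics/tc.png

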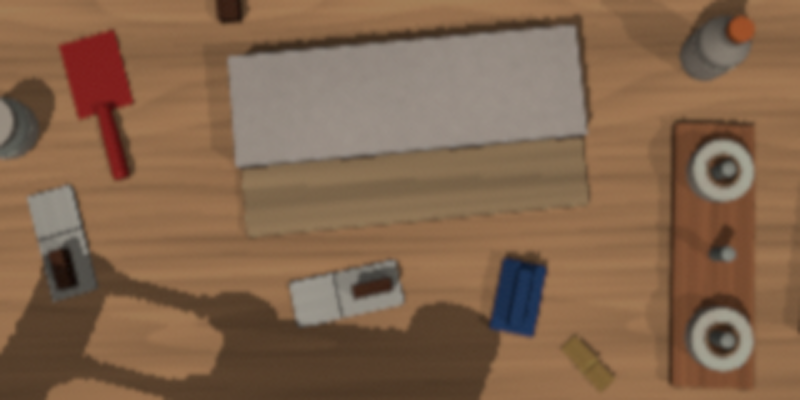

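View pics/sc.png

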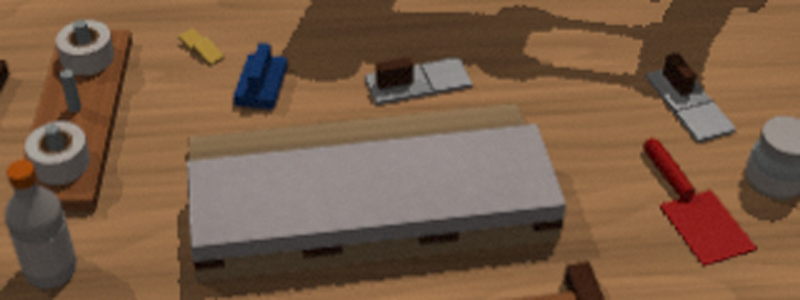

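```bash
python3 - <<'E'
from h import *
t=load('top0.png'); s=load('scene0.png')
f=lambda p,o:(np.array(p,float)+.5)/2.5-.5+np.array(o)
names=['pFL','pFR','pBR','pBL','ribA','ribB','wrib','roll_far','roll_near','A tipL','B tipR']
tp=[(237,166),(586,135),(576,25),(229,57),(372,288),(63,269),(520,293),(722,168),(721,337),(289,282),(68,184)]
sp=[(540,127),(188,160),(193,250),(563,205),(394,63),(680,65),(260,60),(54,146),(83,42),(472,75),(733,130)]
r=tri(t,f(tp,(145,145)),s,f(sp,(180,155)))
for n,v in zip(names,r): print(n,v.round(4))
print('A',at_z(t,f([(289,282),(393,260),(404,302),(299,326)],(145,145)),.007).round(4).tolist())
print('B',at_z(t,f([(28,198),(68,184),(95,289),(53,300)],(145,145)),.007).round(4).tolist())
print('W',at_z(t,f([(505,258),(547,262),(532,335),(490,328)],(145,145)),.018).round(4).tolist())
print('panel',at_z(t,f(tp[:4],(145,145)),.057).round(4).tolist())
print('ledge',at_z(t,f([(246,236),(588,204)],(145,145)),.02).round(4).tolist())
print('rolls',at_z(t,f(tp[7:9],(145,145)),.054).round(4).tolist())
print('board',at_z(t,f([(673,121),(754,123),(754,388),(671,387)],(145,145)),.02).round(4).tolist())
E
```

```text
pFL [0.5776 0.1757 0.0555 0.0041]
pFR [ 0.6017 -0.2023  0.0589  0.001 ]
pBR [ 0.7233 -0.1949  0.0556  0.0029]
pBL [0.6954 0.1802 0.0594 0.0021]
ribA [0.4439 0.0314 0.0427 0.0011]
ribB [0.4725 0.3637 0.0411 0.0024]
wrib [ 4.349e-01 -1.259e-01  5.060e-02  3.000e-04]
roll_far [ 0.5632 -0.3497  0.0526  0.0027]
roll_near [ 0.3834 -0.3386  0.05    0.0014]
A tipL [0.4522 0.1229 0.0248 0.    ]
B tipR [0.5686 0.3835 0.0225 0.0361]
A [[0.452, 0.1252, 0.007], [0.4733, 0.0099, 0.007], [0.427, -0.0013, 0.007], [0.4037, 0.1146, 0.007]]
B [[0.5518, 0.414, 0.007], [0.5664, 0.37, 0.007], [0.4497, 0.3386, 0.007], [0.4388, 0.3844, 0.007]]
W [[0.4724, -0.1136, 0.018], [0.4669, -0.1597, 0.018], [0.3883, -0.1403, 0.018], [0.3969, -0.0947, 0.018]]
panel [[0.5772, 0.1734, 0.057], [0.6019, -0.2021, 0.057], [0.723, -0.1962, 0.057], [0.696, 0.1817, 0.057]]
ledge [[0.5034, 0.1702, 0.02], [0.5295, -0.2071, 0.02]]
rolls [[0.563, -0.3479, 0.054], [0.3837, -0.3367, 0.054]]
board [[0.6198, -0.306, 0.02], [0.6155, -0.3964, 0.02], [0.3258, -0.379, 0.02], [0.3291, -0.2889, 0.02]]
```

```bash
cat >> h.py <<'E'
def go(X,Y,Z,phi=None):
    T=pose(); d=T[:3,:3].T@(np.array([X,Y,Z])-T[:3,3]); f=np.arctan2(T[1,0],T[0,0])
    print('d',d.round(4),'dist',np.linalg.norm(d).round(3),'turn', None if phi is None else round((f-phi+np.pi)%(2*np.pi)-np.pi,4),'phi',round(f,4))
E
echo '[{"sx": -0.0361, "sy": -0.0098, "sz": 0.005}, {"sx": -0.0361, "sy": -0.0098, "sz": 0.005}, {"sx": -0.0361, "sy": -0.0098, "sz": 0.005}, {"sx": -0.0361, "sy": -0.0098, "sz": 0.005}, {"sx": -0.0361, "sy": -0.0098, "sz": 0.005}]' | python3 -m handwheel .07 40
echo '[{"sx": -0.0361, "sy": -0.0098, "sz": 0.005}, {"sx": -0.0361, "sy": -0.0098, "sz": 0.005}, {"sx": -0.0361, "sy": -0.0098, "sz": 0.005}, {"sx": -0.0361, "sy": -0.0098, "sz": 0.005}, {"sx": -0.0361, "sy": -0.0098, "sz": 0.005}]' | python3 -m handwheel
echo '[{"rz": -0.104}, {"rz": -0.104}, {"rz": -0.104}, {"rz": -0.104}, {"rz": -0.104}]' | python3 -m handwheel
echo '[{}, {}]' | python3 -m handwheel
python3 - <<'E'
from h import *
shot('wrist','w1.png'); go(.4727,.366,.1,3.402); print(pose().round(4))
t=shot('top','top1.png')
E
```

```text
clock: 0.57
position: [0.3125, 0.4596, 0.2279]
ee_rot: [-0.0, 0.131, 0.991, -0.0]
contact_force: [0.9, -0.2, -0.1]
width: 0.0698
gripper_force: 0.0
clock: 0.98
position: [0.4741, 0.3651, 0.2028]
ee_rot: [-0.0, 0.132, 0.991, -0.0]
contact_force: [-0.9, 0.1, 0.5]
width: 0.0698
gripper_force: 0.0
clock: 1.4
position: [0.4729, 0.3661, 0.2028]
ee_rot: [-0.0, -0.13, 0.992, -0.0]
contact_force: [-0.0, -0.1, 0.2]
width: 0.07
gripper_force: 0.0
clock: 1.57
position: [0.4728, 0.3663, 0.2031]
ee_rot: [-0.0, -0.126, 0.992, -0.0]
contact_force: [0.1, -0.3, 0.2]
width: 0.0699
gripper_force: 0.0
d [ 1.000e-04 -3.000e-04  1.031e-01] dist 0.103 turn -0.0066 phi -2.8878
[[-9.680e-01 -2.511e-01 -3.000e-04  4.728e-01]
 [-2.511e-01  9.680e-01 -1.000e-04  3.664e-01]
 [ 4.000e-04 -0.000e+00 -1.000e+00  2.031e-01]
 [ 0.000e+00  0.000e+00  0.000e+00  1.000e+00]]
```

View pics/w1.png

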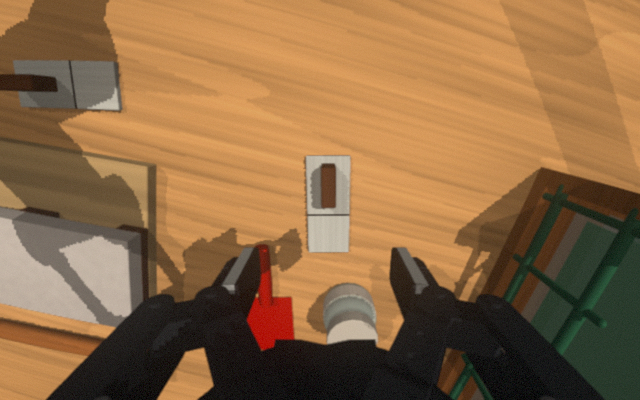

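The wrist view shows gauge B straight below: blade (305–350, 155–252), line at row 215, rib top at (328,186). Gauge A is at upper left with its line at (74,85), and the panel's front-left corner is near (141,230).

```bash
python3 - <<'E'
from h import *
d=load('w1.png')
b=at_z(d,[(305.5,155.5),(350,155),(349.5,252),(308,252.5),(328,215),(307,215),(350,215)],.007); print(b.round(4).tolist())
c=b[:4].mean(0); x=(b[2]+b[3]-b[0]-b[1]); print('B c',c,'ang',np.arctan2(x[1],x[0]), 'rib',c-.03*x/np.linalg.norm(x), np.linalg.norm(x)/2)
print('rib tri',tri(d,[(328.5,186)],load('top0.png'),(np.array([[63,269]])+.5)/2.5-.5+145), at_z(d,[(328.5,186)],.038))
print('panel FL',at_z(d,[(141.5,230.5),(0,205.5)],.057), 'ledge',at_z(d,[(157,165),(0,139)],.02))
print('A',at_z(d,[(118,60.5),(121,110.5),(70,61),(76.5,109.5)],.007))
E
```

```text
[[0.4484, 0.3367, 0.007], [0.4355, 0.3846, 0.007], [0.551, 0.417, 0.007], [0.5645, 0.3673, 0.007], [0.5104, 0.3788, 0.007], [0.5166, 0.3547, 0.007], [0.5038, 0.4041, 0.007]]
B c [0.49985406 0.37642364 0.007     ] ang 0.2659236108675381 rib [0.47090855 0.36853962 0.007     ] 0.120010993896452
rib tri [[4.72436794e-01 3.69308329e-01 2.10490296e-02 1.59784143e-04]] [[0.46838154 0.3680866  0.038     ]]
panel FL [[0.55829993 0.19015409 0.057     ]
 [0.57138663 0.03093055 0.057     ]] ledge [[ 0.49654082  0.18101773  0.02      ]
 [ 0.51135573 -0.00555032  0.02      ]]
A [[0.39909738 0.12182249 0.007     ]
 [0.44973728 0.12859807 0.007     ]
 [0.4109074  0.06831779 0.007     ]
 [0.46037058 0.07723636 0.007     ]]
```

```bash
python3 - <<'E'
from h import *
go(.4705,.3683,.036,3.408)
E
```

```text
d [0.0017 0.0024 0.1672] dist 0.167 turn -0.0122 phi -2.8873
```

```bash
echo '[{"sx": 0.0017, "sy": 0.0024, "sz": 0.03, "rz": -0.012}, {"sz": 0.035}, {"sz": 0.035}, {"sz": 0.035}, {"sz": 0.03}]' | python3 -m handwheel .05 40 | tail -5
echo '[{"sz": 0.002}, {}, {}, {}, {}]' | python3 -m handwheel 0 40
echo '[{}, {}, {}, {}]' | python3 -m handwheel
echo '[{"sz": -0.015}, {"sz": -0.02}, {"sz": -0.02}, {"sz": -0.02}, {}]' | python3 -m handwheel
python3 - <<'E'
from h import *
go(.4705,.3683,.036,3.21)
shot('wrist','w2.png')
E
```

```text
position: [0.4699, 0.368, 0.0364]
ee_rot: [-0.0, -0.133, 0.991, -0.0]
contact_force: [0.6, 0.5, 0.2]
width: 0.0499
gripper_force: 0.0
clock: 2.5
position: [0.4718, 0.3691, 0.0384]
ee_rot: [0.002, -0.134, 0.991, 0.001]
contact_force: [0.3, 0.2, -1.3]
width: 0.0154
gripper_force: 44.5
clock: 2.83
position: [0.4711, 0.3686, 0.0374]
ee_rot: [0.001, -0.134, 0.991, 0.0]
contact_force: [-0.5, -0.2, 3.9]
width: 0.0151
gripper_force: 45.4
clock: 3.25
position: [0.4729, 0.3697, 0.1152]
ee_rot: [0.004, -0.134, 0.991, 0.002]
contact_force: [0.6, 1.3, -0.9]
width: 0.0152
gripper_force: 44.7
d [ 0.0033 -0.0009  0.0791] dist 0.079 turn 0.1998 phi -2.8734
```

View pics/w2.png

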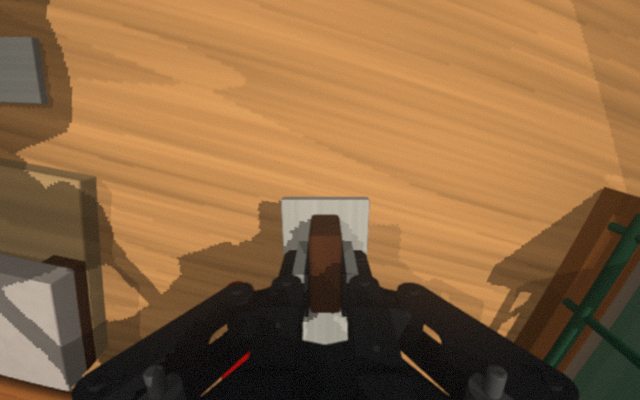

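```bash
echo '[{"rz": 0.1}, {"rz": 0.1}]' | python3 -m handwheel | tail -2; python3 - <<'E'
from h import *
go(.4663,.104,.115,3.208)
E
```

```text
width: 0.015
gripper_force: 44.7
d [ 0.0202 -0.263  -0.0048] dist 0.264 turn -0.003 phi -3.0782
```

```bash
echo '[{"sx": 0.0029, "sy": -0.0376}, {"sx": 0.0029, "sy": -0.0376}, {"sx": 0.0029, "sy": -0.0376}, {"sx": 0.0029, "sy": -0.0376}, {"sx": 0.0029, "sy": -0.0376}]' | python3 -m handwheel | tail -1
echo '[{"sx": 0.0029, "sy": -0.0376}, {"sx": 0.0029, "sy": -0.0376}, {}, {}]' | python3 -m handwheel | tail -1
python3 - <<'E'
from h import *
go(.4663,.104,.0604,3.208)
shot('wrist','w3.png');shot('top','top2.png')
E
```

```text
gripper_force: 44.7
gripper_force: 44.6
d [0.0008 0.0016 0.0497] dist 0.05 turn -0.0026 phi -3.0778
```

View pics/w3.png

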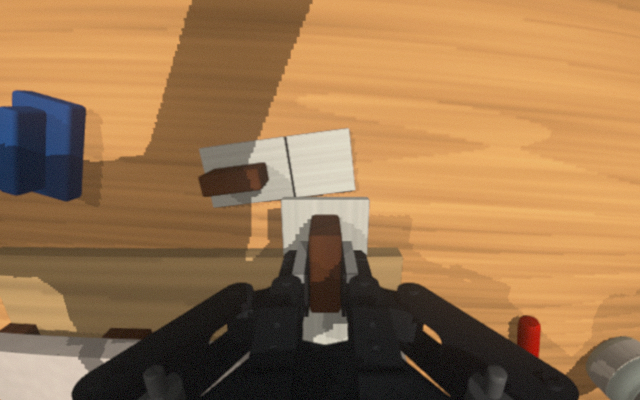

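Gauge B is held straight. The ledge's front edge runs along row ~250 (0–400). The panel's lower front edge is at about (0,335)–(120,342) with spacer ends at (20,328) and (128,333). Gauge A is still lying at (280,165).

```bash
python3 - <<'E'
from h import *
O=np.array([.5896,-.0139]); a=.067
def st(p): p=np.atleast_2d(p)[:,:2]-O; return np.c_[p@[np.cos(a),np.sin(a)],p@[-np.sin(a),np.cos(a)]]
d=load('w3.png')
print('ledge',st(at_z(d,[(2,248),(398,249.5)],.02)))
g=cv2.cvtColor(d['img'],cv2.COLOR_RGB2GRAY)
for u in (70,85): print(u,g[318:362,u].tolist())
for z in (.033,.057): print(z,st(at_z(d,[(75,340)],z)))
d=load('w1.png')
g=cv2.cvtColor(d['img'],cv2.COLOR_RGB2GRAY); print(g[190:235,5].tolist())
for z in (.033,.057): print(z,st(at_z(d,[(5,206.5)],z)))
print('ledge',st(at_z(d,[(157,165),(0,139)],.02)))
E
```

```text
ledge [[-0.0823521  -0.16478332]
 [-0.08301875  0.18370122]]
70 [103, 109, 127, 155, 164, 163, 166, 162, 160, 158, 156, 162, 149, 115, 86, 81, 82, 84, 85, 86, 90, 94, 93, 92, 96, 95, 94, 108, 127, 127, 129, 127, 126, 128, 126, 129, 128, 136, 159, 193, 201, 201, 204, 204]
85 [99, 102, 97, 102, 101, 99, 104, 101, 101, 98, 97, 95, 93, 92, 89, 87, 82, 82, 82, 87, 92, 89, 89, 93, 92, 93, 95, 92, 96, 94, 93, 92, 91, 91, 94, 93, 93, 92, 97, 108, 117, 123, 122, 125]
0.033 [[ 0.00416835 -0.10743551]]
0.057 [[-0.01948575 -0.07923494]]
[149, 146, 151, 147, 147, 149, 144, 144, 145, 143, 140, 139, 142, 144, 146, 145, 131, 102, 102, 115, 117, 117, 116, 119, 116, 117, 121, 126, 152, 182, 185, 185, 186, 183, 186, 185, 189, 187, 186, 186, 188, 185, 186, 181, 182]
0.033 [[-0.00158254  0.02311364]]
0.057 [[-0.01518405  0.05204571]]
ledge [[-0.07980067  0.2007107 ]
 [-0.07750971  0.01356939]]
```

```bash
python3 - <<'E'
from h import *
O=np.array([.5896,-.0139]); a=.067
def st(p): p=np.atleast_2d(p)[:,:2]-O; return np.c_[p@[np.cos(a),np.sin(a)],p@[-np.sin(a),np.cos(a)]].round(4).tolist()
d=load('w3.png'); g=cv2.cvtColor(d['img'],cv2.COLOR_RGB2GRAY)
for u in (55,70,85):print(g[240:258,u].tolist())
print('low',st(at_z(d,[(70,331)],.033)),'up',st(at_z(d,[(70,345)],.057)))
d=load('w1.png'); print('low',st(at_z(d,[(5,206.7)],.033)),'up',st(at_z(d,[(5,218)],.057)))
# top view subpixel edges along the front, several columns
t=load('top2.png'); G=cv2.cvtColor(t['img'],cv2.COLOR_RGB2GRAY).astype(float)
for y in (-.15,-.1,.0,.05,.1):
  res=[]
  for x,z in ((0,.057),(-.075,.02)):
    P=lambda xs:[O[0]+xs*np.cos(a)-y*np.sin(a),O[1]+xs*np.sin(a)+y*np.cos(a),z]
    xs=np.arange(-.015,.0151,.001); uv=proj(t,[P(x+k) for k in xs]).astype(np.float32)
    v=cv2.remap(G.astype(np.float32),uv[:,0].reshape(1,-1),uv[:,1].reshape(1,-1),cv2.INTER_LINEAR)[0]
    res.append(v[::2].astype(int).tolist())
  print(y,res)
E
```

```text
[99, 100, 98, 104, 108, 109, 103, 89, 79, 76, 75, 78, 79, 79, 77, 82, 92, 96]
[98, 100, 99, 99, 104, 107, 113, 99, 79, 76, 76, 81, 80, 82, 74, 83, 87, 93]
[95, 98, 100, 104, 103, 111, 109, 96, 78, 77, 78, 75, 80, 77, 79, 80, 86, 93]
low [[-0.0061, -0.1091]] up [[-0.0139, -0.0856]]
low [[-0.0013, 0.0231]] up [[-0.0013, 0.0497]]
-0.15 [[112, 113, 115, 116, 116, 114, 111, 107, 114, 128, 141, 145, 146, 147, 147, 147], [70, 69, 68, 67, 67, 68, 70, 70, 67, 66, 67, 68, 68, 68, 67, 66]]
-0.1 [[64, 65, 66, 67, 67, 67, 74, 88, 116, 134, 144, 146, 146, 147, 147, 147], [70, 69, 69, 67, 67, 68, 68, 66, 65, 65, 67, 68, 68, 69, 67, 67]]
0.0 [[67, 67, 66, 65, 64, 64, 64, 66, 73, 80, 85, 86, 86, 86, 85, 86], [65, 67, 66, 66, 67, 67, 66, 66, 66, 67, 69, 71, 71, 69, 67, 66]]
0.05 [[68, 67, 66, 64, 63, 57, 54, 56, 70, 79, 84, 86, 86, 87, 86, 86], [62, 62, 64, 68, 70, 71, 71, 70, 68, 68, 69, 70, 70, 69, 68, 68]]
0.1 [[68, 67, 65, 64, 64, 68, 83, 103, 126, 140, 146, 148, 147, 147, 148, 148], [24, 24, 24, 23, 23, 23, 23, 22, 25, 28, 32, 37, 43, 50, 55, 59]]
```

```bash
echo '[{"sz": 0.02}, {"sz": 0.02}, {"sz": 0.0097}, {}, {}]' | python3 -m handwheel | tail -5
echo '[{"sx": -0.015}, {"sx": -0.015}, {"sx": -0.015}, {"sx": -0.015}, {}]' | python3 -m handwheel | tail -5
python3 - <<'E'
from h import *
shot('wrist','w4.png');shot('top','top3.png')
print(pose().round(4)[:,3])
go(.4663+.075*.9978,.104+.075*.067,.0604,3.208)
E
```

```text
position: [0.4678, 0.1056, 0.0609]
ee_rot: [-0.001, -0.035, 0.999, 0.0]
contact_force: [-0.4, 0.2, -1.4]
width: 0.015
gripper_force: 44.6
position: [0.5329, 0.1095, 0.0629]
ee_rot: [0.004, -0.035, 0.999, 0.0]
contact_force: [0.7, -0.3, -0.6]
width: 0.0153
gripper_force: 44.5
[0.5283 0.109  0.0621 1.    ]
d [-0.0128 -0.0009  0.0017] dist 0.013 turn 0.0027 phi -3.0725
```

View pics/w4.png

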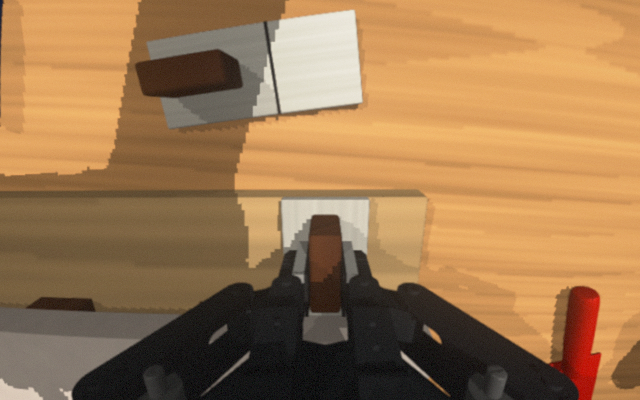

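```bash
echo '[{"sx": -0.006}, {"sx": -0.0068}, {}, {"sz": 0.003}, {}]' | python3 -m handwheel | tail -5
echo '[{"sz": 0.0005}, {}, {}]' | python3 -m handwheel | tail -5
echo '[{}, {}, {}, {}]' | python3 -m handwheel .045 | tail -5
echo '[{"sz": -0.02}, {"sz": -0.03}, {"sx": 0.03, "sz": -0.03}, {"sx": 0.03, "sz": -0.03}, {"sz": -0.02}]' | python3 -m handwheel|tail -4
echo '[{"sx": 0.03}, {}, {}, {}]' | python3 -m handwheel |tail -5
python3 - <<'E'
from h import *
shot('wrist','w5.png');shot('top','top4.png')
E
```

```text
position: [0.5402, 0.1092, 0.0581]
ee_rot: [-0.001, -0.034, 0.999, 0.0]
contact_force: [-0.3, -0.0, -2.1]
width: 0.015
gripper_force: 44.6
position: [0.5407, 0.1092, 0.058]
ee_rot: [-0.0, -0.034, 0.999, 0.0]
contact_force: [-0.1, -0.2, -0.8]
width: 0.0149
gripper_force: 44.6
position: [0.5412, 0.1093, 0.0583]
ee_rot: [0.0, -0.034, 0.999, 0.0]
contact_force: [0.4, 0.9, -0.1]
width: 0.0451
gripper_force: 0.0
ee_rot: [-0.002, -0.034, 0.999, 0.0]
contact_force: [-0.4, 0.1, 0.4]
width: 0.0452
gripper_force: 0.0
position: [0.4525, 0.1032, 0.1871]
ee_rot: [0.0, -0.034, 0.999, 0.0]
contact_force: [-0.4, -0.4, -0.0]
width: 0.0451
gripper_force: 0.0
```

View pics/w5.png

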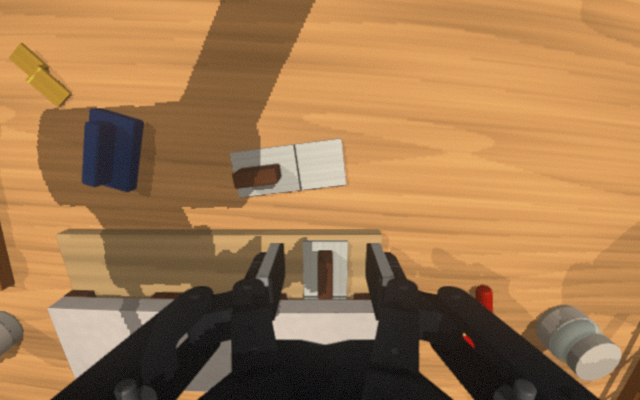

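Gauge B sits straight in bay 2, tail at row 241 and line near row 298 at the panel's lower edge. The weight, gauge A and clip look unmoved. Checking depth numerically.

```bash
python3 - <<'E'
from h import *
O=np.array([.5896,-.0139]); a=.067
def st(p): p=np.atleast_2d(p)[:,:2]-O; return np.c_[p@[np.cos(a),np.sin(a)],p@[-np.sin(a),np.cos(a)]].round(4).tolist()
d=load('w5.png'); g=cv2.cvtColor(d['img'],cv2.COLOR_RGB2GRAY)
for u in (298,312,340,355): print(u,g[286:320,u].tolist())
print(g[234:248,312].tolist(),g[234:248,340].tolist())
print('tail',st(at_z(d,[(312,241),(340,241)],.027)))
for r in (296,298,300,302,304,308): print(r,st(at_z(d,[(340,r)],.027)),st(at_z(d,[(340,r)],.033)),st(at_z(d,[(340,r)],.057)))
print('ledge top',st(at_z(d,[(250,235)],.02)),g[224:242,250].tolist())
print('A',at_z(d,[(230,153),(342.5,139),(348,185),(239,197),(295,144.5),(300.5,190)],.007).round(4).tolist())
E
```

```text
298 [162, 160, 156, 158, 157, 154, 157, 162, 161, 165, 158, 135, 101, 91, 112, 129, 127, 127, 129, 130, 130, 128, 133, 129, 132, 126, 127, 174, 199, 204, 208, 204, 202, 200]
312 [122, 119, 120, 120, 117, 124, 158, 192, 193, 163, 109, 115, 133, 116, 119, 129, 130, 126, 127, 128, 130, 127, 130, 128, 131, 129, 138, 175, 199, 203, 204, 203, 198, 203]
340 [168, 168, 170, 167, 169, 168, 171, 172, 177, 158, 111, 109, 121, 101, 117, 127, 127, 123, 124, 128, 129, 128, 127, 129, 125, 127, 139, 176, 197, 199, 197, 197, 199, 199]
355 [164, 165, 161, 161, 163, 155, 132, 97, 60, 47, 48, 52, 52, 73, 113, 127, 126, 126, 126, 127, 130, 128, 128, 128, 125, 127, 140, 180, 194, 200, 197, 197, 199, 198]
[120, 152, 166, 169, 173, 166, 128, 125, 161, 170, 174, 174, 175, 170] [119, 155, 168, 170, 173, 168, 139, 142, 181, 192, 194, 195, 193, 192]
tail [[-0.0722, 0.1113], [-0.0722, 0.1417]]
296 [[-0.0017, 0.1429]] [[-0.006, 0.1425]] [[-0.0235, 0.141]]
298 [[0.0011, 0.143]] [[-0.0033, 0.1426]] [[-0.021, 0.1411]]
300 [[0.0039, 0.143]] [[-0.0006, 0.1426]] [[-0.0185, 0.1411]]
302 [[0.0067, 0.1431]] [[0.0022, 0.1427]] [[-0.016, 0.1412]]
304 [[0.0095, 0.1431]] [[0.0049, 0.1427]] [[-0.0135, 0.1412]]
308 [[0.0152, 0.1432]] [[0.0105, 0.1428]] [[-0.0084, 0.1413]]
ledge top [[-0.0759, 0.0422]] [163, 166, 165, 169, 160, 125, 100, 103, 107, 108, 122, 150, 168, 171, 174, 158, 119, 106]
A [[0.4236, -0.0004, 0.007], [0.4014, 0.1173, 0.007], [0.4501, 0.1275, 0.007], [0.4719, 0.0081, 0.007], [0.4104, 0.0682, 0.007], [0.4593, 0.0761, 0.007]]
```

```bash
echo '[{"rz": 0.121}, {"rz": 0.121}, {"rz": 0.121}, {"rz": 0.121}, {"rz": 0.121}]' | python3 -m handwheel .05 40|tail -1
echo '[{"rz": 0.121}, {"rz": 0.121}, {"rz": 0.121}, {"rz": 0.121}, {"rz": 0.121}]' | python3 -m handwheel|tail -1
echo '[{"rz": 0.122}, {"rz": 0.122}, {}, {}]' | python3 -m handwheel|tail -1
python3 - <<'E'
from h import *
go(.4423,.0336,.1,1.754)
E
```

```text
gripper_force: 0.0
gripper_force: 0.0
gripper_force: 0.0
d [-0.0664 -0.0233  0.0865] dist 0.112 turn 0.0048 phi 1.7588
```

```bash
echo '[{"sx": -0.022, "sy": -0.0078, "sz": 0.02, "rz": 0.005}, {"sx": -0.022, "sy": -0.0078, "sz": 0.02}, {"sx": -0.0224, "sy": -0.0077, "sz": 0.02}, {}, {}]' | python3 -m handwheel |tail -6
python3 - <<'E'
from h import *
go(.4423,.0336,.038,1.754); d=shot('wrist','w6.png')
# blade corners: bright region below TCP
P=lambda a,b,z:[.4368+a*-.1825-b*.983,.0631+a*.983+b*-.1825,z]
q=proj(d,[P(*c) for c in ((60,25,7),(60,-25,7),(-60,-25,7),(-60,25,7))] and [P(.06,.025,.007),P(.06,-.025,.007),P(-.06,-.025,.007),P(-.06,.025,.007),P(-.008,.008,.038),P(-.008,-.008,.038),P(-.052,-.008,.038),P(-.052,.008,.038)])
im=d['img'][:,:,::-1].copy()
for u,v in q: cv2.circle(im,(int(round(u)),int(round(v))),2,(0,0,255),-1)
cv2.imwrite('pics/w6o.png',im)
E
```

```text
clock: 8.68
position: [0.4407, 0.033, 0.126]
ee_rot: [-0.001, 0.641, 0.768, -0.001]
contact_force: [1.5, 0.1, 0.2]
width: 0.0502
gripper_force: 0.0
d [0.0002 0.0019 0.0879] dist 0.088 turn -0.0036 phi 1.7504
```

View pics/w6o.png

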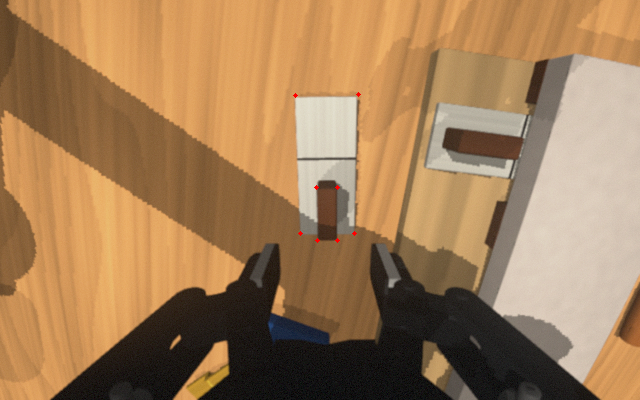

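The overlay fits gauge A to about 1–2 px, and gauge B still looks flush at (525,147). Grasping A.

```bash
echo '[{"sy": 0.0015, "sz": 0.03}, {"sz": 0.03}, {"sz": 0.028}, {}, {}]' | python3 -m handwheel |tail -5
echo '[{}, {}, {}, {}, {}]' | python3 -m handwheel 0 40 | tail -1
echo '[{}, {}, {}, {}]' | python3 -m handwheel | tail -5
echo '[{"sz": -0.015}, {"sz": -0.02}, {"sz": -0.02}, {"sz": -0.02}, {}]' | python3 -m handwheel | tail -5
python3 - <<'E'
from h import *
# bay0 or bay1: rib at x_s=-.118
O=np.array([.5884,-.014]);a=.067
for y in (0,): 
  p=O+-.118*np.array([np.cos(a),np.sin(a)])+y*np.array([-np.sin(a),np.cos(a)]); print(p); go(p[0],p[1],.115,.067)
E
```

```text
position: [0.4429, 0.0347, 0.0389]
ee_rot: [-0.001, 0.64, 0.768, -0.0]
contact_force: [0.6, 0.6, -0.4]
width: 0.0501
gripper_force: 0.0
gripper_force: 40.8
position: [0.4441, 0.034, 0.0408]
ee_rot: [0.001, 0.641, 0.768, 0.001]
contact_force: [-0.2, 1.7, 6.3]
width: 0.0149
gripper_force: 40.8
position: [0.4458, 0.0338, 0.1183]
ee_rot: [0.004, 0.641, 0.768, 0.003]
contact_force: [0.5, 0.4, -1.4]
width: 0.0151
gripper_force: 39.9
[ 0.47066475 -0.02190009]
d [-0.0593  0.0144  0.0035] dist 0.061 turn 1.6839 phi 1.7509
```

```bash
echo '[{"sx": -0.03, "sy": 0.007}, {"sx": -0.0293, "sy": 0.0074}, {"rz": 0.12}, {"rz": 0.12}, {"rz": 0.12}]' | python3 -m handwheel|tail -1
echo '[{"rz": 0.12}, {"rz": 0.12}, {"rz": 0.12}, {"rz": 0.12}, {"rz": 0.12}]' | python3 -m handwheel|tail -1
echo '[{"rz": 0.12}, {"rz": 0.12}, {"rz": 0.12}, {"rz": 0.12}, {"rz": 0.12}]' | python3 -m handwheel|tail -1
echo '[{"rz": 0.124}, {}, {}, {}]' | python3 -m handwheel|tail -1
python3 - <<'E'
from h import *
go(.4707,-.0219,.063,.067); print(pose().round(4)); d=shot('wrist','w7.png')
E
```

```text
gripper_force: 39.9
gripper_force: 39.9
gripper_force: 39.9
gripper_force: 39.8
d [0.0033 0.0004 0.0509] dist 0.051 turn 0.0024 phi 0.0694
[[ 9.976e-01  6.940e-02 -1.000e-04  4.674e-01]
 [ 6.940e-02 -9.976e-01  1.000e-04 -2.170e-02]
 [-1.000e-04 -1.000e-04 -1.000e+00  1.139e-01]
 [ 0.000e+00  0.000e+00  0.000e+00  1.000e+00]]
```

```bash
python3 - <<'E'
from h import *
d=load('w7.png'); T=np.eye(4)
from rig import optics
P=pose(); g=cv2.cvtColor(d['img'],cv2.COLOR_RGB2GRAY).astype(np.float32)
for y in (-.015,.015):
  xs=np.arange(.02,.1,.001); w=np.c_[xs,0*xs+y,0*xs+.033]@P[:3,:3].T+P[:3,3]; uv=proj(d,w).astype(np.float32)
  v=cv2.remap(g,uv[:,0].reshape(1,-1),uv[:,1].reshape(1,-1),cv2.INTER_LINEAR)[0].astype(int)
  print(y,uv[[0,20,70]].round().tolist()); print(dict(zip((xs*1000).round().astype(int).tolist(),v.tolist())))
E
```

```text
-0.015 [[298.0, 217.0], [297.0, 183.0], [294.0, 87.0]]
{20: 114, 21: 115, 22: 119, 23: 118, 24: 117, 25: 116, 26: 117, 27: 117, 28: 117, 29: 118, 30: 116, 31: 117, 32: 118, 33: 117, 34: 119, 35: 117, 36: 119, 37: 119, 38: 118, 39: 94, 40: 48, 41: 75, 42: 119, 43: 120, 44: 120, 45: 119, 46: 122, 47: 121, 48: 122, 49: 122, 50: 122, 51: 122, 52: 121, 53: 121, 54: 122, 55: 121, 56: 121, 57: 122, 58: 124, 59: 124, 60: 122, 61: 124, 62: 124, 63: 131, 64: 148, 65: 150, 66: 156, 67: 178, 68: 235, 69: 237, 70: 236, 71: 235, 72: 236, 73: 236, 74: 236, 75: 236, 76: 236, 77: 235, 78: 236, 79: 235, 80: 236, 81: 236, 82: 236, 83: 235, 84: 236, 85: 236, 86: 236, 87: 235, 88: 235, 89: 210, 90: 163, 91: 170, 92: 179, 93: 179, 94: 180, 95: 177, 96: 176, 97: 175, 98: 176, 99: 174}
0.015 [[350.0, 217.0], [351.0, 183.0], [353.0, 87.0]]
{20: 142, 21: 143, 22: 142, 23: 140, 24: 143, 25: 142, 26: 142, 27: 142, 28: 144, 29: 142, 30: 143, 31: 142, 32: 144, 33: 144, 34: 144, 35: 144, 36: 145, 37: 143, 38: 144, 39: 136, 40: 66, 41: 61, 42: 131, 43: 144, 44: 144, 45: 148, 46: 144, 47: 143, 48: 146, 49: 145, 50: 146, 51: 144, 52: 146, 53: 144, 54: 146, 55: 144, 56: 145, 57: 146, 58: 145, 59: 147, 60: 145, 61: 146, 62: 144, 63: 145, 64: 146, 65: 145, 66: 145, 67: 145, 68: 145, 69: 149, 70: 145, 71: 145, 72: 145, 73: 146, 74: 147, 75: 148, 76: 146, 77: 145, 78: 146, 79: 146, 80: 146, 81: 146, 82: 145, 83: 146, 84: 146, 85: 145, 86: 221, 87: 229, 88: 230, 89: 217, 90: 134, 91: 120, 92: 122, 93: 122, 94: 121, 95: 120, 96: 118, 97: 119, 98: 120, 99: 119}
```

```bash
echo '[{"sz": 0.02}, {"sz": 0.02}, {"sz": 0.0109}, {}, {}]' | python3 -m handwheel | tail -5
echo '[{"sx": 0.015}, {"sx": 0.015}, {"sx": 0.015}, {"sx": 0.015}, {"sx": 0.012}]' | python3 -m handwheel | tail -5
echo '[{}, {}, {}]' | python3 -m handwheel | tail -5
python3 - <<'E'
from h import *
go(.5480,-.0167,.060,.067)
E
```

```text
position: [0.4675, -0.0218, 0.0629]
ee_rot: [-0.0, 0.999, 0.034, -0.0]
contact_force: [-0.6, -0.3, -1.3]
width: 0.0151
gripper_force: 39.6
position: [0.5414, -0.0171, 0.0644]
ee_rot: [0.0, 0.999, 0.034, 0.001]
contact_force: [0.3, 0.5, -0.8]
width: 0.0148
gripper_force: 39.6
position: [0.5383, -0.0169, 0.0634]
ee_rot: [-0.0, 0.999, 0.034, -0.001]
contact_force: [0.1, -0.2, -1.1]
width: 0.0149
gripper_force: 39.6
d [0.0097 0.0004 0.0034] dist 0.01 turn 0.0002 phi 0.0672
```

```bash
echo '[{"sx": 0.005}, {"sx": 0.0047}, {}, {"sz": 0.0034}, {}]' | python3 -m handwheel | tail -5
echo '[{}, {}]' | python3 -m handwheel | tail -5
echo '[{}, {}, {}, {}]' | python3 -m handwheel .045 | tail -5
echo '[{"sz": -0.02}, {"sz": -0.03}, {"sx": -0.03, "sz": -0.03}, {"sx": -0.03, "sz": -0.03}, {"sx": -0.03, "sz": -0.02}]' | python3 -m handwheel|tail -1
echo '[{"rz": -0.12}, {"rz": -0.12}, {"rz": -0.12}, {"rz": -0.12}, {"rz": -0.12}]' | python3 -m handwheel|tail -1
echo '[{"rz": -0.12}, {"rz": -0.12}, {"rz": -0.12}, {"rz": -0.12}, {"rz": -0.12}]' | python3 -m handwheel|tail -1
echo '[{"rz": -0.12}, {"rz": -0.12}, {"rz": -0.12}, {"rz": -0.12}, {"rz": -0.12}]' | python3 -m handwheel|tail -1
echo '[{"rz": -0.12}, {"rz": -0.12}, {"rz": -0.12}, {"rz": -0.12}, {"rz": -0.12}]' | python3 -m handwheel|tail -1
echo '[{"rz": -0.12}, {"rz": -0.12}, {"rz": -0.12}, {"rz": -0.07}, {}]' | python3 -m handwheel|tail -1
echo '[{}, {}, {}]' | python3 -m handwheel|tail -6
python3 - <<'E'
from h import *
shot('wrist','w8.png');shot('top','top5.png')
E
```

```text
position: [0.5503, -0.0164, 0.0608]
ee_rot: [0.0, 0.999, 0.033, 0.001]
contact_force: [0.0, 0.2, 5.0]
width: 0.0153
gripper_force: 40.6
position: [0.5503, -0.0165, 0.0608]
ee_rot: [0.0, 0.999, 0.033, 0.002]
contact_force: [1.1, -0.5, 5.7]
width: 0.015
gripper_force: 40.7
position: [0.5487, -0.0163, 0.0594]
ee_rot: [-0.0, 0.999, 0.033, -0.0]
contact_force: [0.4, -0.3, 0.6]
width: 0.0453
gripper_force: 0.0
gripper_force: 0.0
gripper_force: 0.0
gripper_force: 0.0
gripper_force: 0.0
gripper_force: 0.0
gripper_force: 0.0
clock: 16.7
position: [0.4603, -0.0223, 0.1886]
ee_rot: [-0.0, 0.123, 0.992, 0.0]
contact_force: [-0.1, 0.1, 0.0]
width: 0.0452
gripper_force: 0.0
```

View pics/w8.png

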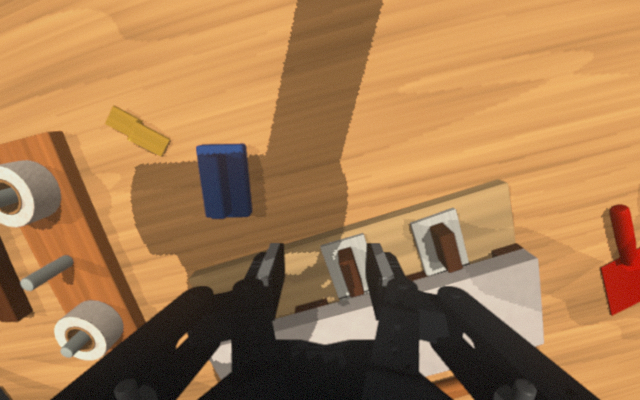

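Both gauges are in (A near (345,265), B near (438,240)), flat and straight. The weight is at (223,180) and unmoved. I'll profile the lines against the edge along stand x.

```bash
python3 - <<'E'
from h import *
O=np.array([.5884,-.014]); a=.067; ex=np.array([np.cos(a),np.sin(a)]); ey=np.array([-ex[1],ex[0]])
d=load('w8.png'); g=cv2.cvtColor(d['img'],cv2.COLOR_RGB2GRAY).astype(np.float32)
xs=np.arange(-.085,.012,.001)
def prof(y,z):
    w=np.c_[O+xs[:,None]*ex+y*ey,0*xs+z]; uv=proj(d,w).astype(np.float32)
    return cv2.remap(g,uv[:,0].reshape(1,-1),uv[:,1].reshape(1,-1),cv2.INTER_LINEAR)[0].astype(int)
for y in (-.018,-.013,.013,.018,.109,.142):
    v=prof(y,.027); print(y,'tail',v[:25].tolist(),'line -15..+11',v[70:].tolist())
for y in (.05,.07):
    print('edge z33',y,prof(y,.033)[70:].tolist())
E
```

```text
-0.018 tail [99, 84, 80, 80, 83, 82, 83, 87, 92, 96, 99, 102, 105, 103, 100, 99, 104, 114, 119, 121, 119, 121, 122, 123, 121] line -15..+11 [122, 120, 120, 123, 125, 124, 122, 121, 123, 124, 124, 125, 125, 121, 111, 95, 77, 72, 87, 100, 104, 103, 102, 98, 96, 97, 99]
-0.013 tail [95, 87, 83, 82, 82, 79, 83, 91, 101, 108, 109, 109, 110, 112, 112, 103, 108, 118, 125, 125, 124, 124, 123, 124, 131] line -15..+11 [102, 103, 103, 104, 105, 109, 109, 106, 105, 109, 115, 131, 151, 170, 154, 127, 99, 85, 90, 101, 113, 124, 130, 132, 132, 131, 131]
0.013 tail [143, 120, 108, 109, 109, 107, 115, 140, 165, 175, 178, 180, 178, 170, 154, 139, 164, 195, 207, 208, 210, 209, 209, 209, 208] line -15..+11 [57, 50, 44, 46, 44, 44, 44, 40, 40, 39, 39, 34, 35, 40, 37, 35, 36, 34, 34, 32, 31, 33, 33, 32, 34, 33, 32]
0.018 tail [145, 122, 108, 110, 109, 108, 117, 138, 167, 177, 180, 181, 180, 175, 153, 144, 166, 194, 205, 206, 206, 206, 206, 207, 205] line -15..+11 [39, 40, 38, 36, 35, 32, 34, 36, 36, 37, 34, 36, 37, 30, 33, 35, 33, 31, 31, 34, 36, 36, 36, 34, 35, 35, 35]
0.109 tail [148, 127, 121, 120, 118, 117, 129, 152, 174, 177, 178, 181, 182, 184, 183, 176, 161, 143, 145, 169, 194, 202, 202, 203, 203] line -15..+11 [71, 69, 68, 67, 68, 71, 70, 69, 70, 70, 68, 68, 67, 67, 67, 68, 69, 67, 67, 67, 68, 70, 76, 89, 109, 124, 132]
0.142 tail [144, 125, 119, 118, 116, 118, 131, 157, 172, 177, 180, 181, 181, 183, 182, 183, 180, 179, 178, 177, 175, 173, 173, 172, 173] line -15..+11 [158, 156, 154, 152, 149, 149, 148, 148, 149, 148, 149, 152, 153, 154, 152, 139, 112, 95, 91, 95, 106, 115, 119, 120, 123, 121, 120]
edge z33 0.05 [43, 45, 45, 44, 44, 43, 43, 43, 42, 41, 41, 43, 41, 39, 40, 39, 41, 44, 45, 47, 50, 54, 51, 50, 47, 38, 38]
edge z33 0.07 [165, 164, 164, 165, 161, 146, 119, 82, 58, 52, 51, 49, 51, 52, 58, 80, 106, 122, 130, 133, 133, 132, 133, 132, 133, 132, 133]
```

```bash
python3 - <<'E'
from h import *
from scipy.optimize import minimize
P=[]
for fn in ('w8.png','top5.png'):
    d=load(fn); im=d['img'].astype(int); m=((im[:,:,2]>im[:,:,0]*1.6)&(im[:,:,2]>30)).astype(np.uint8)
    n,l,s,c=cv2.connectedComponentsWithStats(m); i=[k for k in range(1,n) if s[k,4]>60]; print(fn,[(s[k].tolist()) for k in i])
    if fn=='w8.png': i=[k for k in i if s[k,0]<260]
    else: i=[k for k in i if 330<c[k][0]<380]
    P.append((d,(l==max(i,key=lambda k:s[k,4])).astype(np.uint8)))
def hull(p):
    x,y,a=p; c,s=np.cos(a),np.sin(a); q=[]
    for (hx,hy,z0,z1) in ((.04,.025,0,.018),(.032,.008,.018,.044)):
        for u in(-hx,hx):
            for v in(-hy,hy):
                for z in(z0,z1): q.append([x+u*c-v*s,y+u*s+v*c,z])
    return np.array(q)
def cost(p):
    e=0
    for d,m in P:
        h=cv2.convexHull((proj(d,hull(p))*16).astype(np.int32)); k=np.zeros(m.shape,np.uint8); cv2.fillPoly(k,[h],1,shift=4)
        ys,xs=np.nonzero(m); e+=(k!=m).sum()/m.sum()
    return e
best=min((minimize(cost,[.431,-.127,a],method='Nelder-Mead',options=dict(initial_simplex=[[.431,-.127,a],[.437,-.127,a],[.431,-.121,a],[.431,-.127,a+.08]],maxfev=150)) for a in(-.24,-.1)),key=lambda r:r.fun)
print(best.x,best.fun)
go(best.x[0],best.x[1],.12,best.x[2]+np.pi)
E
```

```text
w8.png [[197, 145, 46, 11, 399], [200, 162, 25, 56, 806], [227, 183, 22, 33, 332]]
top5.png [[352, 252, 11, 27, 117]]
[ 0.43125201 -0.12707189 -0.10276463] 7.711469534050179
d [ 0.0028 -0.1087  0.0686] dist 0.129 turn -0.1427 phi 2.8962
```

```bash
echo '[{"sy": -0.036, "sz": 0.01}, {"sy": -0.036, "sz": 0.01}, {"sy": -0.0367, "sz": 0.01}, {}, {}]' | python3 -m handwheel .07|tail -6
python3 - <<'E'
from h import *
d=shot('wrist','w9.png'); print(pose().round(4)[:3,3])
im=d['img'].copy(); x,y,a=.431,-.127,-.243
for (hx,hy,z) in ((.04,.025,.018),(.032,.008,.044)):
    q=[[x+u*np.cos(a)-v*np.sin(a),y+u*np.sin(a)+v*np.cos(a),z] for u,v in((-hx,-hy),(hx,-hy),(hx,hy),(-hx,hy))]
    q=proj(d,q); print(q.round(1).tolist()); cv2.polylines(im,[q.round().astype(np.int32)],True,(255,0,0))
c=im[60:300,170:490,::-1]; cv2.imwrite('pics/w9c.png',cv2.resize(np.minimum(c.astype(int)*2,255).astype(np.uint8),None,fx=2.5,fy=2.5))
E
```

```text
clock: 17.22
position: [0.4334, -0.1291, 0.1581]
ee_rot: [-0.001, 0.124, 0.992, 0.0]
contact_force: [-0.3, -0.3, 0.3]
width: 0.0701
gripper_force: 0.0
[ 0.4339 -0.1281  0.1585]
[[299.4, 151.2], [302.1, 232.0], [352.3, 231.7], [354.1, 150.8]]
[[317.4, 164.7], [318.5, 235.3], [336.2, 235.2], [336.6, 164.6]]
```

View pics/w9c.png

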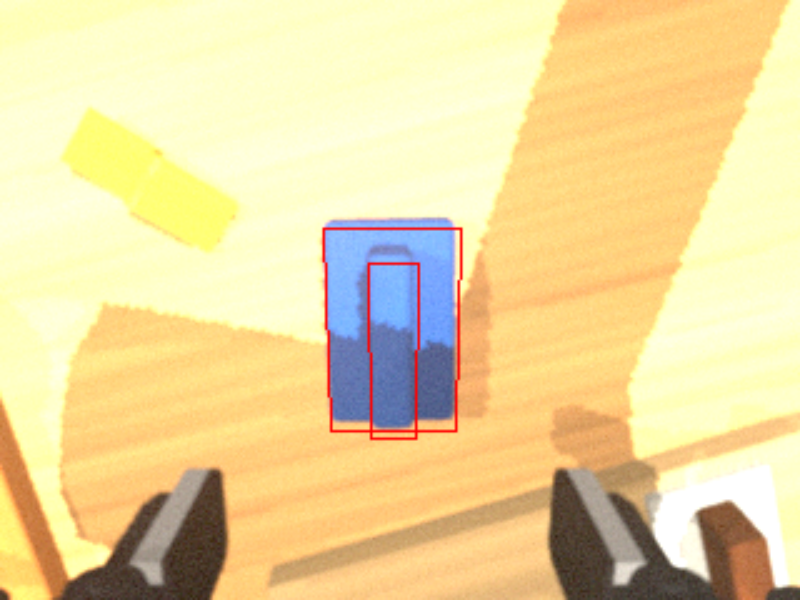

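The overlay sits about 4 px (≈4 mm) too far from the robot, and the orientation fits. The clip lies clear at (150,180) in the crop. Grasping with that correction.

```bash
python3 - <<'E'
from h import *
go(.4272,-.1258,.0505,2.8986)
E
```

```text
d [0.007  0.0005 0.108 ] dist 0.108 turn -0.0044 phi 2.8942
```

```bash
echo '[{"sx": 0.007, "sy": 0.0005, "sz": 0.025, "rz": -0.004}, {"sz": 0.03}, {"sz": 0.03}, {"sz": 0.023}, {}]' | python3 -m handwheel .05|tail -6
echo '[{}, {}, {}, {}, {}]' | python3 -m handwheel 0 80 | tail -1
echo '[{}, {}, {}, {}]' | python3 -m handwheel | tail -5
echo '[{"sz": -0.02}, {"sz": -0.02}, {"sz": -0.03}, {"sz": -0.03}, {}]' | python3 -m handwheel | tail -6
python3 - <<'E'
from h import *
O=np.array([.5884,-.014]);a=.067; ex=np.array([np.cos(a),np.sin(a)]); ey=np.array([-ex[1],ex[0]])
p=O+.06*ex+.12*ey; print(p); go(p[0],p[1],.150,3.208)
E
```

```text
clock: 17.68
position: [0.4249, -0.1229, 0.0476]
ee_rot: [-0.004, 0.119, 0.993, 0.002]
contact_force: [-1.1, 0.7, -0.7]
width: 0.0503
gripper_force: 0.0
gripper_force: 79.5
position: [0.429, -0.1263, 0.0524]
ee_rot: [0.002, 0.12, 0.993, -0.001]
contact_force: [0.0, -0.9, 7.8]
width: 0.0138
gripper_force: 79.5
clock: 18.85
position: [0.4302, -0.1267, 0.1554]
ee_rot: [0.005, 0.12, 0.993, -0.001]
contact_force: [1.5, -0.5, -6.7]
width: 0.0135
gripper_force: 80.4
[0.64023139 0.10974775]
d [-0.1474  0.2797  0.0065] dist 0.316 turn -0.3074 phi 2.9006
```

```bash
echo '[{"sx": -0.0164, "sy": 0.0311}, {"sx": -0.0164, "sy": 0.0311}, {"sx": -0.0164, "sy": 0.0311}, {"sx": -0.0164, "sy": 0.0311}, {"sx": -0.0164, "sy": 0.0311}]' | python3 -m handwheel|tail -1
echo '[{"sx": -0.0164, "sy": 0.0311}, {"sx": -0.0164, "sy": 0.0311}, {"sx": -0.0164, "sy": 0.0311}, {"sx": -0.0164, "sy": 0.0311}, {}]' | python3 -m handwheel|tail -1
echo '[{"rz": -0.1}, {"rz": -0.1}, {"rz": -0.107}, {}, {}]' | python3 -m handwheel|tail -6
echo '[{}, {}, {}]' | python3 -m handwheel|tail -6
python3 - <<'E'
from h import *
go(.6402,.1097,.1094,3.208)
E
```

```text
gripper_force: 80.6
gripper_force: 80.9
clock: 20.1
position: [0.6362, 0.111, 0.1488]
ee_rot: [-0.002, -0.032, 0.999, 0.0]
contact_force: [-0.1, -0.1, -7.1]
width: 0.0136
gripper_force: 80.9
clock: 20.35
position: [0.6373, 0.111, 0.1504]
ee_rot: [-0.0, -0.033, 0.999, 0.0]
contact_force: [0.0, -0.6, -6.7]
width: 0.0137
gripper_force: 80.9
d [-0.0029 -0.0015  0.041 ] dist 0.041 turn -0.0013 phi -3.0765
```

```bash
echo '[{"sx": -0.0029, "sy": -0.0015, "sz": 0.015}, {"sz": 0.015}, {"sz": 0.008}, {"sz": 0.003}, {}]' | python3 -m handwheel|tail -6
echo '[{"sz": 0.0005}, {}, {}, {}]' | python3 -m handwheel |tail -6
echo '[{}, {}, {}, {}]' | python3 -m handwheel .04 |tail -5
echo '[{"sz": -0.02}, {"sz": -0.03}, {"sz": -0.03}, {"sz": -0.02}, {}]' | python3 -m handwheel|tail -1
python3 - <<'E'
from h import *
t=load('top0.png')
shot('wrist','w10.png')
go(.3837,-.337,.2)
go(.563,-.349,.2)
E
```

```text
clock: 20.77
position: [0.6401, 0.1097, 0.11]
ee_rot: [-0.0, -0.033, 0.999, 0.0]
contact_force: [-0.1, -0.3, -7.9]
width: 0.0135
gripper_force: 80.9
clock: 21.1
position: [0.641, 0.1099, 0.1096]
ee_rot: [0.001, -0.033, 0.999, 0.0]
contact_force: [1.1, 0.2, -5.5]
width: 0.0137
gripper_force: 81.1
position: [0.6412, 0.1098, 0.1102]
ee_rot: [0.001, -0.033, 0.999, 0.0]
contact_force: [-0.1, -0.3, 0.6]
width: 0.04
gripper_force: 0.0
gripper_force: 0.0
d [ 0.2876 -0.4288  0.0105] dist 0.516 turn None phi -3.0753
d [ 0.1095 -0.4527  0.0118] dist 0.466 turn None phi -3.0753
```

```bash
echo '[{"sx": 0.0221, "sy": -0.033}, {"sx": 0.0221, "sy": -0.033}, {"sx": 0.0221, "sy": -0.033}, {"sx": 0.0221, "sy": -0.033}, {"sx": 0.0221, "sy": -0.033}]' | python3 -m handwheel .085|tail -1
echo '[{"sx": 0.0221, "sy": -0.033}, {"sx": 0.0221, "sy": -0.033}, {"sx": 0.0221, "sy": -0.033}, {"sx": 0.0221, "sy": -0.033}, {"sx": 0.0221, "sy": -0.033}]' | python3 -m handwheel |tail -1
echo '[{"sx": 0.0221, "sy": -0.033}, {"sx": 0.0221, "sy": -0.033}, {"sx": 0.0221, "sy": -0.033}, {"rz": 0.1}, {"rz": 0.1}]' | python3 -m handwheel |tail -1
echo '[{}, {}, {}]' | python3 -m handwheel |tail -6
python3 - <<'E'
from h import *
d=shot('wrist','w11.png'); s=readout.get_state(); print(s['qpos'].round(2),s['width']); 
go(.3837,-.337,.2)
hsv=cv2.cvtColor(d['img'],cv2.COLOR_RGB2HSV)
m=((hsv[:,:,1]<60)&(hsv[:,:,2]>140)).astype(np.uint8)
n,l,st,c=cv2.connectedComponentsWithStats(m)
for k in range(1,n):
    if st[k,4]>300: print(st[k].tolist(),c[k].round(1),at_z(d,[c[k]],.054).round(4))
q=[[.3837+.033*np.cos(t),-.337+.033*np.sin(t),.054] for t in np.arange(0,6.28,.2)]
im=d['img'][:,:,::-1].copy(); cv2.polylines(im,[proj(d,q).round().astype(np.int32)],True,(0,0,255)); cv2.imwrite('pics/w11o.png',im)
E
```

```text
gripper_force: 0.0
gripper_force: 0.0
gripper_force: 0.0
clock: 23.4
position: [0.382, -0.3367, 0.2085]
ee_rot: [-0.0, 0.066, 0.998, 0.001]
contact_force: [-0.1, -0.4, 0.8]
width: 0.085
gripper_force: 0.0
[-0.86  0.21  1.71  0.    1.22 -2.3 ] 0.08497592181132593
d [-0.0015 -0.0001  0.0087] dist 0.009 turn None phi 3.0103
[291, 155, 65, 66, 2141] [323.  187.1] [[ 0.3766 -0.3384  0.054 ]]
[566, 255, 40, 53, 572] [581.6 274.7] [[ 0.52   -0.0534  0.054 ]]
[555, 309, 85, 75, 4060] [606.7 345.4] [[0.6381 0.0042 0.054 ]]
[308, 313, 53, 29, 542] [331.6 325.8] [[ 0.5465 -0.351   0.054 ]]
[457, 359, 51, 41, 1438] [480.5 382.9] [[ 0.6705 -0.1662  0.054 ]]
```

View pics/w11o.png

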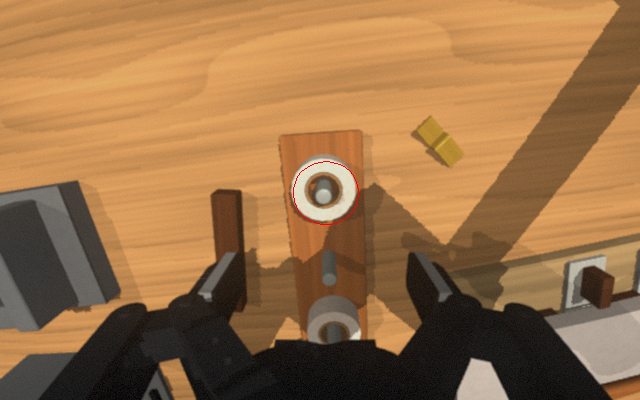

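The near roll's top centre is at about (323,190), a few px from the drawn circle. The other roll is at (333,325), and the offcut at (228,240) is clear of the left finger's path. Grasping.

```bash
python3 - <<'E'
from h import *
go(.380,-.338,.05)
E
echo '[{"sx": 0.0015, "sy": 0.0005, "sz": 0.03}, {"sz": 0.04}, {"sz": 0.04}, {"sz": 0.035}, {"sz": 0.013}]' | python3 -m handwheel .085 40|tail -6
echo '[{}, {}]' | python3 -m handwheel |tail -6
echo '[{}, {}, {}, {}, {}]' | python3 -m handwheel .05 40 | tail -5
echo '[{}, {}]' | python3 -m handwheel |tail -6
```

```text
d [ 0.0019 -0.0017  0.1587] dist 0.159 turn None phi 3.0103
clock: 23.87
position: [0.3788, -0.3333, 0.0469]
ee_rot: [-0.003, 0.065, 0.998, 0.003]
contact_force: [-0.4, 0.4, -0.9]
width: 0.085
gripper_force: 0.0
clock: 24.03
position: [0.3809, -0.336, 0.0507]
ee_rot: [-0.001, 0.066, 0.998, 0.001]
contact_force: [-0.0, -0.5, -0.0]
width: 0.0849
gripper_force: 0.0
position: [0.382, -0.3377, 0.0534]
ee_rot: [0.002, 0.067, 0.998, -0.002]
contact_force: [-1.9, 1.3, 6.5]
width: 0.0654
gripper_force: 44.0
clock: 24.62
position: [0.3819, -0.3377, 0.0534]
ee_rot: [0.002, 0.067, 0.998, -0.002]
contact_force: [0.4, 0.6, 6.2]
width: 0.0654
gripper_force: 44.0
```

```bash
echo '[{"sz": -0.01}, {"sz": -0.015}, {"sz": -0.02}, {"sz": -0.02}, {"sz": -0.02}]' | python3 -m handwheel |tail -6
echo '[{"sz": -0.02}, {"sz": -0.01}, {}]' | python3 -m handwheel |tail -6
python3 - <<'E'
from h import *
O=np.array([.5884,-.014]);a=.067; ex=np.array([np.cos(a),np.sin(a)]); ey=np.array([-ex[1],ex[0]])
p=O+.06*ex; print(p); go(p[0],p[1],.16)
E
```

```text
clock: 25.03
position: [0.3806, -0.3365, 0.138]
ee_rot: [0.0, 0.067, 0.998, -0.0]
contact_force: [-0.5, -0.4, -1.3]
width: 0.0654
gripper_force: 45.2
clock: 25.28
position: [0.3819, -0.3378, 0.1692]
ee_rot: [0.002, 0.067, 0.998, -0.002]
contact_force: [-0.3, 0.1, -1.4]
width: 0.0654
gripper_force: 45.3
[ 0.64826538 -0.00998301]
d [-0.2203  0.3605  0.0088] dist 0.423 turn None phi 3.0079
```

```bash
echo '[{"sx": -0.02, "sy": 0.0328}, {"sx": -0.02, "sy": 0.0328}, {"sx": -0.02, "sy": 0.0328}, {"sx": -0.02, "sy": 0.0328}, {"sx": -0.02, "sy": 0.0328}]' | python3 -m handwheel|tail -1
echo '[{"sx": -0.02, "sy": 0.0328}, {"sx": -0.02, "sy": 0.0328}, {"sx": -0.02, "sy": 0.0328}, {"sx": -0.02, "sy": 0.0328}, {"sx": -0.02, "sy": 0.0328}]' | python3 -m handwheel|tail -1
echo '[{"sx": -0.02, "sy": 0.0328}, {}, {}, {}]' | python3 -m handwheel|tail -6
python3 - <<'E'
from h import *
go(.6483,-.01,.0925)
E
```

```text
gripper_force: 45.3
gripper_force: 45.3
clock: 26.45
position: [0.6458, -0.0083, 0.1646]
ee_rot: [-0.002, 0.066, 0.998, -0.0]
contact_force: [-0.4, 0.3, -1.9]
width: 0.0654
gripper_force: 45.4
d [-0.003  -0.0013  0.0721] dist 0.072 turn None phi 3.0087
```

```bash
echo '[{"sx": -0.003, "sy": -0.001, "sz": 0.025}, {"sz": 0.025}, {"sz": 0.015}, {"sz": 0.007}, {}]' | python3 -m handwheel|tail -6
echo '[{"sz": 0.002}, {}, {}]' | python3 -m handwheel|tail -6
echo '[{}, {}, {}, {}]' | python3 -m handwheel .085|tail -6
echo '[{"sz": -0.015}, {"sz": -0.03}, {"sz": -0.04}, {"sz": -0.04}, {}]' | python3 -m handwheel|tail -6
python3 - <<'E'
from h import *
shot('top','top6.png')
go(.560,-.349,.22)
E
```

```text
clock: 26.87
position: [0.6475, -0.0109, 0.0921]
ee_rot: [-0.002, 0.068, 0.998, 0.0]
contact_force: [-0.2, -0.9, -2.6]
width: 0.0654
gripper_force: 45.4
clock: 27.12
position: [0.6505, -0.0102, 0.0934]
ee_rot: [0.001, 0.067, 0.998, -0.0]
contact_force: [0.2, 0.3, -1.8]
width: 0.0653
gripper_force: 45.4
clock: 27.45
position: [0.6501, -0.0097, 0.0928]
ee_rot: [0.001, 0.067, 0.998, 0.0]
contact_force: [0.6, -0.1, -0.1]
width: 0.0853
gripper_force: 0.0
clock: 27.87
position: [0.6543, -0.0101, 0.2267]
ee_rot: [0.008, 0.067, 0.998, -0.0]
contact_force: [2.1, -0.1, 0.8]
width: 0.0849
gripper_force: 0.0
d [ 0.0468 -0.3483  0.0025] dist 0.351 turn None phi 3.008
```

```bash
echo '[{"sx": 0.0047, "sy": -0.0348}, {"sx": 0.0047, "sy": -0.0348}, {"sx": 0.0047, "sy": -0.0348}, {"sx": 0.0047, "sy": -0.0348}, {"sx": 0.0047, "sy": -0.0348}]' | python3 -m handwheel|tail -1
echo '[{"sx": 0.0047, "sy": -0.0348}, {"sx": 0.0047, "sy": -0.0348}, {"sx": 0.0047, "sy": -0.0348}, {"sx": 0.0047, "sy": -0.0348}, {"sx": 0.0047, "sy": -0.0348}]' | python3 -m handwheel|tail -1
echo '[{}, {}, {}]' | python3 -m handwheel|tail -6
python3 - <<'E'
from h import *
d=shot('wrist','w12.png')
go(.560,-.349,.05)
hsv=cv2.cvtColor(d['img'],cv2.COLOR_RGB2HSV)
m=((hsv[:,:,1]<60)&(hsv[:,:,2]>140)).astype(np.uint8)
n,l,st,c=cv2.connectedComponentsWithStats(m)
for k in range(1,n):
    if st[k,4]>300: print(st[k].tolist(),c[k].round(1),at_z(d,[c[k]],.054).round(4))
im=d['img'][:,:,::-1].copy()
for r in (.033,.016): cv2.polylines(im,[proj(d,[[.56+r*np.cos(t),-.349+r*np.sin(t),.054] for t in np.arange(0,6.28,.2)]).round().astype(np.int32)],True,(0,0,255))
# left half: top view of panel, right half: wrist
t=load('top6.png')['img'][140:250,220:400,::-1]
out=np.zeros((560,800,3),np.uint8); out[:300,:480]=im[100:400,80:560]; tt=cv2.resize(t,(400,244)); out[305:549,:400]=tt
w=cv2.resize(load('top6.png')['img'][110:240,390:500,::-1],(300,355)); out[:355,490:790]=w
cv2.imwrite('pics/m1.png',out)
E
```

```text
gripper_force: 0.0
gripper_force: 0.0
clock: 29.0
position: [0.5564, -0.3477, 0.2161]
ee_rot: [-0.001, 0.067, 0.998, 0.001]
contact_force: [-0.4, 0.4, -0.1]
width: 0.0851
gripper_force: 0.0
d [-0.0037 -0.0017  0.1664] dist 0.166 turn None phi 3.0083
[589, 112, 44, 67, 1008] [604.9 143.2] [[ 0.545  -0.0537  0.054 ]]
[293, 163, 62, 60, 1728] [323.  191.4] [[ 0.5573 -0.3502  0.054 ]]
[469, 173, 171, 131, 13118] [558.5 239.1] [[ 0.6486 -0.0934  0.054 ]]
[343, 264, 22, 41, 301] [354.4 282.7] [[ 0.6702 -0.3294  0.054 ]]
[346, 299, 21, 40, 587] [356.1 322. ] [[ 0.726  -0.3329  0.054 ]]
```

View pics/m1.png

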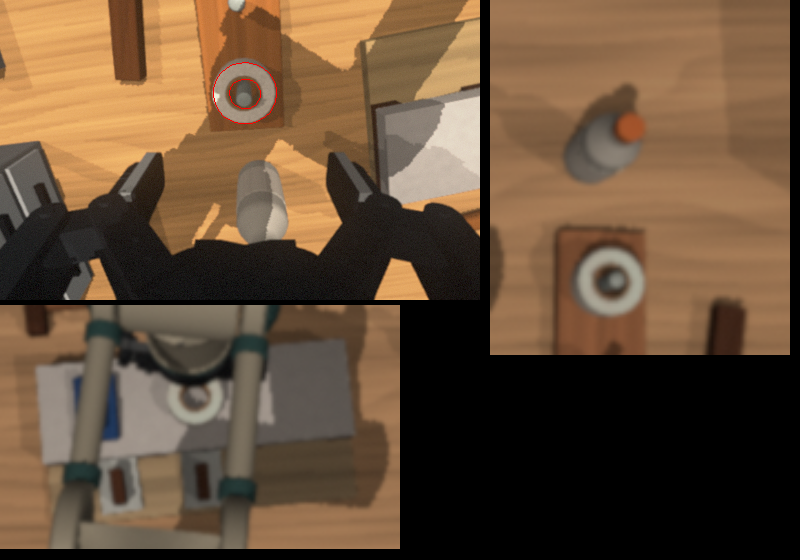

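The roll overlay at (0.560, −0.349) fits exactly. The weight and first roll stand on the panel, both gauges are in, and the bottle is clear behind the spindle. Descending.

```bash
echo '[{"sx": -0.0037, "sy": -0.0017, "sz": 0.03}, {"sz": 0.04}, {"sz": 0.04}, {"sz": 0.035}, {"sz": 0.018}]' | python3 -m handwheel .085 40|tail -6
echo '[{"sz": 0.002}, {}, {}]' | python3 -m handwheel |tail -6
echo '[{}, {}, {}, {}, {}]' | python3 -m handwheel .05 40 | tail -5
echo '[{}, {}]' | python3 -m handwheel |tail -6
echo '[{"sz": -0.01}, {"sz": -0.015}, {"sz": -0.02}, {"sz": -0.02}, {"sz": -0.02}]' | python3 -m handwheel |tail -6
echo '[{"sz": -0.02}, {"sz": -0.01}, {}]' | python3 -m handwheel |tail -6
python3 - <<'E'
from h import *
O=np.array([.5884,-.014]);a=.067; ex=np.array([np.cos(a),np.sin(a)]); ey=np.array([-ex[1],ex[0]])
p=O+.06*ex-.12*ey; print(p); go(p[0],p[1],.165)
E
```

```text
clock: 29.47
position: [0.5584, -0.3466, 0.0495]
ee_rot: [-0.003, 0.066, 0.998, 0.002]
contact_force: [-0.7, 0.9, -0.3]
width: 0.0851
gripper_force: 0.0
clock: 29.72
position: [0.5616, -0.3503, 0.0536]
ee_rot: [0.001, 0.066, 0.998, -0.001]
contact_force: [0.1, -0.8, 0.3]
width: 0.085
gripper_force: 0.0
position: [0.5616, -0.351, 0.0551]
ee_rot: [0.002, 0.067, 0.998, -0.001]
contact_force: [0.2, 1.7, 5.5]
width: 0.064
gripper_force: 43.9
clock: 30.3
position: [0.5616, -0.3509, 0.0551]
ee_rot: [0.002, 0.067, 0.998, -0.001]
contact_force: [0.3, 2.1, 4.8]
width: 0.0644
gripper_force: 43.9
clock: 30.72
position: [0.5601, -0.3507, 0.1392]
ee_rot: [0.0, 0.067, 0.998, -0.0]
contact_force: [0.1, -0.2, -1.3]
width: 0.064
gripper_force: 45.0
clock: 30.97
position: [0.5615, -0.3517, 0.1711]
ee_rot: [0.003, 0.067, 0.998, -0.002]
contact_force: [0.5, -0.4, -1.6]
width: 0.0642
gripper_force: 45.0
[ 0.65629937 -0.12971377]
d [-0.0642  0.2327  0.0057] dist 0.241 turn None phi 3.0077
```

```bash
echo '[{"sy": 0.035}, {"sy": 0.035}, {"sx": -0.012, "sy": 0.035}, {"sx": -0.017, "sy": 0.035}, {"sx": -0.017, "sy": 0.035}]' | python3 -m handwheel|tail -1
echo '[{"sx": -0.009, "sy": 0.029}, {"sx": -0.009, "sy": 0.0287}, {}, {}, {}]' | python3 -m handwheel|tail -6
python3 - <<'E'
from h import *
go(.6563,-.1297,.094)
E
```

```text
gripper_force: 45.1
clock: 31.8
position: [0.6539, -0.1286, 0.1661]
ee_rot: [-0.001, 0.067, 0.998, -0.0]
contact_force: [0.6, -0.8, -1.4]
width: 0.0641
gripper_force: 45.1
d [-0.0027 -0.0008  0.0721] dist 0.072 turn None phi 3.0085
```

```bash
echo '[{"sx": -0.002, "sy": -0.001, "sz": 0.025}, {"sz": 0.025}, {"sz": 0.015}, {"sz": 0.007}, {}]' | python3 -m handwheel|tail -6
echo '[{"sz": 0.002}, {}, {}]' | python3 -m handwheel|tail -6
echo '[{}, {}, {}, {}]' | python3 -m handwheel .085|tail -6
echo '[{"sz": -0.015}, {"sz": -0.03}, {"sz": -0.04}, {"sx": 0.02, "sz": -0.03}, {"sx": 0.03}]' | python3 -m handwheel|tail -1
echo '[{"sx": 0.04}, {"sx": 0.04}, {"sx": 0.04}, {"sx": 0.04}, {"sx": 0.04}]' | python3 -m handwheel|tail -1
echo '[{"sx": 0.02}, {}, {}, {}]' | python3 -m handwheel|tail -6
python3 - <<'E'
from h import *
d=shot('wrist','w13.png');t=shot('top','top7.png');s=shot('scene','scene7.png')
out=np.zeros((600,800,3),np.uint8)
out[:250,:400]=cv2.resize(t['img'][145:245,230:390,::-1],(400,250)); out[:250,405:800]=cv2.resize(s['img'][160:270,230:430,::-1],(395,250)); out[255:595,:640]=d['img'][:340,:,::-1]
cv2.imwrite('pics/m2.png',out)
E
```

```text
clock: 32.22
position: [0.6549, -0.1309, 0.0938]
ee_rot: [-0.002, 0.068, 0.998, 0.0]
contact_force: [-0.5, -0.1, -1.4]
width: 0.0639
gripper_force: 45.1
clock: 32.47
position: [0.6569, -0.1303, 0.0939]
ee_rot: [0.001, 0.067, 0.998, -0.0]
contact_force: [-0.4, 0.1, -1.6]
width: 0.0643
gripper_force: 45.1
clock: 32.8
position: [0.6568, -0.1297, 0.0937]
ee_rot: [0.001, 0.067, 0.998, -0.0]
contact_force: [0.1, 1.2, 0.9]
width: 0.0851
gripper_force: 0.0
gripper_force: 0.0
gripper_force: 0.0
clock: 33.97
position: [0.3902, -0.0942, 0.2089]
ee_rot: [0.001, 0.067, 0.998, -0.0]
contact_force: [0.0, -0.6, -0.3]
width: 0.0854
gripper_force: 0.0
```

View pics/m2.png

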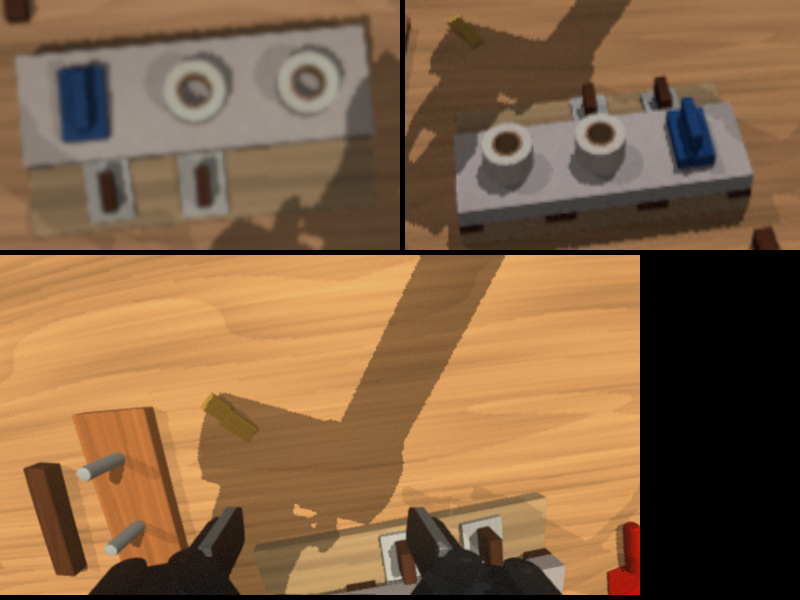

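Everything is placed: the weight and both rolls stand flat and apart on the panel, both gauges are in their bays, and the bystanders are unmoved. One last numeric check that neither gauge was knocked since.

```bash
python3 - <<'E'
from h import *
O=np.array([.5884,-.014]); a=.067; ex=np.array([np.cos(a),np.sin(a)]); ey=np.array([-ex[1],ex[0]])
xs=np.arange(-.085,.012,.001)
for f in ('w8.png','w13.png','top5.png','top7.png'):
  d=load(f); g=cv2.cvtColor(d['img'],cv2.COLOR_RGB2GRAY).astype(np.float32)
  for y in (-.016,.016,.11,.142):
    uv=proj(d,np.c_[O+xs[:,None]*ex+y*ey,0*xs+.027]).astype(np.float32)
    v=cv2.remap(g,uv[:,0].reshape(1,-1),uv[:,1].reshape(1,-1),cv2.INTER_LINEAR)[0].astype(int)
    print(f,y,v[6:26].tolist(),v[74:].tolist())
E
```

```text
w8.png -0.016 [82, 88, 99, 102, 103, 104, 107, 102, 99, 97, 102, 117, 124, 124, 123, 123, 125, 124, 123, 121] [123, 125, 124, 124, 124, 125, 129, 137, 152, 154, 144, 119, 90, 81, 86, 97, 106, 114, 118, 115, 113, 112, 112]
w8.png 0.016 [117, 141, 164, 175, 180, 184, 181, 171, 155, 142, 157, 188, 200, 203, 202, 202, 204, 202, 201, 202] [36, 37, 37, 37, 37, 36, 36, 38, 36, 36, 34, 32, 32, 33, 34, 32, 32, 29, 32, 32, 29, 31, 32]
w8.png 0.11 [129, 154, 173, 177, 178, 180, 184, 184, 186, 178, 160, 143, 143, 164, 196, 203, 202, 202, 202, 202] [65, 70, 69, 66, 67, 67, 67, 67, 68, 68, 66, 65, 69, 69, 68, 67, 67, 71, 77, 88, 111, 126, 133]
w8.png 0.142 [131, 157, 172, 177, 180, 181, 181, 183, 182, 183, 180, 179, 178, 177, 175, 173, 173, 172, 173, 173] [149, 149, 148, 148, 149, 148, 149, 152, 153, 154, 152, 139, 112, 95, 91, 95, 106, 115, 119, 120, 123, 121, 120]
w13.png -0.016 [150, 165, 169, 169, 165, 157, 143, 133, 126, 145, 166, 186, 193, 196, 195, 196, 196, 196, 195, 196] [120, 120, 121, 126, 133, 140, 154, 168, 182, 182, 170, 139, 110, 97, 93, 97, 98, 100, 109, 116, 121, 122, 122]
w13.png
[... 1676 characters left out ...]
28, 134, 140, 142, 143, 145]
top7.png 0.016 [113, 113, 112, 110, 109, 109, 110, 110, 114, 118, 122, 126, 131, 135, 139, 142, 144, 144, 145, 145] [126, 126, 126, 126, 126, 126, 126, 126, 126, 124, 122, 120, 116, 113, 112, 116, 121, 126, 133, 139, 143, 144, 145]
top7.png 0.11 [97, 98, 99, 99, 99, 99, 100, 100, 102, 103, 105, 105, 104, 104, 108, 111, 115, 119, 123, 124] [66, 78, 89, 100, 108, 116, 122, 126, 130, 131, 131, 130, 126, 122, 118, 120, 122, 125, 131, 137, 141, 143, 144]
top7.png 0.142 [102, 101, 99, 99, 99, 98, 99, 101, 102, 104, 106, 107, 108, 108, 108, 107, 106, 105, 104, 104] [106, 105, 104, 104, 102, 102, 100, 99, 98, 97, 97, 96, 95, 94, 93, 98, 103, 109, 115, 121, 126, 130, 134]
```

B's tail reads about 3 mm deeper than A's, and its side may have shifted since w5. I'll go back to the w5 viewpoint and compare numerically.

```bash
python3 - <<'E'
from h import *
go(.4525,.1032,.1871,3.208)
E
```

```text
d [-0.0354  0.2038  0.0211] dist 0.208 turn -0.1999 phi 3.0081
```

```bash
echo '[{"sx": -0.006, "sy": 0.034, "sz": 0.0035}, {"sx": -0.006, "sy": 0.034, "sz": 0.0035}, {"sx": -0.006, "sy": 0.034, "sz": 0.0035}, {"sx": -0.006, "sy": 0.034, "sz": 0.0035}, {"sx": -0.006, "sy": 0.034, "sz": 0.0035}]' | python3 -m handwheel|tail -1
echo '[{"sx": -0.0054, "sy": 0.0338, "sz": 0.0036}, {"rz": -0.1}, {"rz": -0.1}, {}, {}]' | python3 -m handwheel|tail -1
echo '[{}, {}, {}, {}]' | python3 -m handwheel|tail -6
python3 - <<'E'
from h import *
shot('wrist','w14.png')
O=np.array([.5884,-.014]); a=.067; ex=np.array([np.cos(a),np.sin(a)]); ey=np.array([-ex[1],ex[0]])
def samp(g,d,x,y,z):
    x,y=np.broadcast_arrays(x,y); w=np.c_[O+x.ravel()[:,None]*ex+y.ravel()[:,None]*ey,np.full(x.size,z)]; uv=proj(d,w).astype(np.float32)
    return cv2.remap(g,uv[:,0].reshape(1,-1),uv[:,1].reshape(1,-1),cv2.INTER_LINEAR)[0].astype(int).tolist()
for f in ('w5.png','w14.png'):
  d=load(f); g=cv2.cvtColor(d['img'],cv2.COLOR_RGB2GRAY).astype(np.float32)
  for y in (.108,.115,.134,.14): print(f,'y',y,'tail from -80',samp(g,d,np.arange(-.08,-.055,.001),y,.027),'line from -6',samp(g,d,np.arange(-.006,.008,.001),y,.027))
  for x in (-.06,-.045,-.015): print(f,'x',x,'left from 92',samp(g,d,x,np.arange(.092,.11,.001),.027),'right from 138',samp(g,d,x,np.arange(.138,.156,.001),.027))
  print('edge z33 from -8',samp(g,d,np.arange(-.008,.008,.001),.09,.033), samp(g,d,np.arange(-.008,.008,.001),.155,.033))
E
```

```text
gripper_force: 0.0
gripper_force: 0.0
clock: 35.28
position: [0.4512, 0.1032, 0.1872]
ee_rot: [0.0, -0.032, 0.999, 0.0]
contact_force: [0.6, -0.3, 0.3]
width: 0.0852
gripper_force: 0.0
w5.png y 0.108 tail from -80 [113, 123, 150, 165, 169, 173, 171, 155, 124, 102, 110, 114, 116, 116, 117, 118, 116, 117, 115, 114, 117, 116, 116, 117, 118] line from -6 [159, 181, 192, 190, 168, 134, 111, 112, 125, 122, 115, 118, 124, 127]
w5.png y 0.115 tail from -80 [115, 126, 151, 165, 168, 170, 168, 156, 136, 140, 174, 192, 197, 197, 198, 197, 195, 196, 197, 194, 181, 142, 121, 116, 118] line from -6 [178, 186, 189, 182, 155, 126, 109, 110, 121, 120, 114, 118, 125, 128]
w5.png y 0.134 tail from -80 [113, 129, 154, 167, 169, 173, 171, 156, 137, 141, 172, 186, 192, 194, 192, 192, 193, 194, 193, 189, 178, 159, 151, 145, 140] line from -6 [118, 120, 121, 119, 109, 91, 82, 89, 98, 100, 103, 117, 124, 127]
w5.png y 0.14 tail from -80 [113, 127, 154, 166, 170, 171, 169, 157, 137, 141, 176, 193, 199, 199, 198, 196, 196, 196, 198, 198, 197, 197, 196, 194, 189] line from -6 [175, 176, 177, 175, 159, 129, 111,
[... 1929 characters left out ...]
] right from 138 [159, 158, 157, 158, 157, 158, 159, 160, 157, 158, 157, 156, 156, 157, 158, 159, 159, 159]
w14.png x -0.045 left from 92 [67, 48, 43, 43, 45, 41, 42, 45, 46, 44, 43, 48, 44, 43, 42, 43, 47, 58] right from 138 [144, 142, 140, 143, 144, 143, 142, 143, 143, 142, 142, 143, 143, 143, 143, 144, 145, 146]
w14.png x -0.015 left from 92 [57, 48, 45, 50, 49, 49, 51, 51, 46, 47, 47, 49, 49, 48, 47, 47, 45, 39] right from 138 [160, 162, 161, 159, 158, 160, 160, 160, 161, 160, 159, 162, 162, 161, 161, 160, 160, 162]
edge z33 from -8 [115, 118, 128, 155, 174, 182, 177, 149, 123, 111, 116, 121, 122, 121, 121, 121] [147, 134, 118, 109, 102, 95, 84, 88, 99, 113, 124, 125, 124, 121, 121, 120]
```

Gauge B was in fact knocked sideways in its bay, between w5 and w8. Measuring its actual pose now.

```bash
python3 - <<'E'
from h import *
O=np.array([.5884,-.014]); a=.067; ex=np.array([np.cos(a),np.sin(a)]); ey=np.array([-ex[1],ex[0]])
xs=np.arange(-.085,.012,.0005); ys=np.arange(.065,.15,.0005)
X,Y=np.meshgrid(xs,ys,indexing='ij'); 
def rect(f,z):
  d=load(f); g=cv2.cvtColor(d['img'],cv2.COLOR_RGB2GRAY).astype(np.float32)
  w=np.c_[O+X.ravel()[:,None]*ex+Y.ravel()[:,None]*ey,np.full(X.size,z)]; uv=proj(d,w).astype(np.float32).reshape(*X.shape,2)
  return cv2.remap(g,uv[...,0],uv[...,1],cv2.INTER_LINEAR)
for f in ('w14.png','w8.png','w13.png'):
  r=rect(f,.027); gx=np.gradient(cv2.GaussianBlur(r,(0,0),1.5),axis=0); gy=np.gradient(cv2.GaussianBlur(r,(0,0),1.5),axis=1)
  print(f,'tail (y:x mm)',[(round(ys[j]*1e3),round(float(xs[20+gx[20:60,j].argmax()]*1e3),1)) for j in range(14,len(ys)-20,8)])
  print(' right side (x:y)',[(round(xs[i]*1e3),round(float(ys[100+gy[i,100:].argmin()]*1e3),1),int(-gy[i,100:].min())) for i in range(44,150,12)])
  print(' left side (x:y)',[(round(xs[i]*1e3),round(float(ys[gy[i,:60].argmax()]*1e3),1),int(gy[i,:60].max())) for i in range(44,150,12)])
  k=cv2.GaussianBlur(r,(0,0),1)[150:]; print(' line min (y:x)',[(round(ys[j]*1e3),round(float(xs[150+k[:,j].argmin()]*1e3),1)) for j in range(14,len(ys)-20,8)])
E
```

```text
w14.png tail (y:x mm) [(72, -75.0), (76, -64.0), (80, -64.5), (84, -64.5), (88, -64.5), (92, -65.0), (96, -65.0), (100, -65.5), (104, -66.0), (108, -66.0), (112, -66.0), (116, -66.0), (120, -66.5), (124, -66.0), (128, -74.0), (132, -74.5), (136, -73.0)]
 right side (x:y) [(-63, 123.5, 1), (-57, 124.5, 2), (-51, 126.0, 6), (-45, 126.5, 5), (-39, 127.5, 3), (-33, 127.0, 3), (-27, 118.0, 0), (-21, 118.0, 0), (-15, 128.0, 5)]
 left side (x:y) [(-63, 77.5, 6), (-57, 77.0, 7), (-51, 66.0, 2), (-45, 77.0, 3), (-39, 78.5, 6), (-33, 77.0, 3), (-27, 78.5, 2), (-21, 77.5, 2), (-15, 79.0, 3)]
 line min (y:x) [(72, 2.5), (76, 1.5), (80, 5.0), (84, 5.5), (88, 5.5), (92, -10.0), (96, -10.0), (100, -10.0), (104, -10.0), (108, -9.0), (112, 4.0), (116, 4.0), (120, 4.0), (124, 4.0), (128, 4.0), (132, 3.0), (136, 3.5)]
w8.png tail (y:x mm) [(72, -57.5), (76, -63.5), (80, -64.5), (84, -64.5), (88, -65.0), (92, -65.0), (96, -65.0), (100, -65.5), (104, -65.5), (108, -66.0), (112, -66.0), (116, -66.0), (120, -66.5), (124, -66.5), (128, -75.0), (132, -75.0), (136, -73.5)]
 right side (x:y) [(-63, 124.5, 7), 
[... 645 characters left out ...]
00, -66.0), (104, -66.0), (108, -66.5), (112, -66.5), (116, -66.5), (120, -67.0), (124, -66.5), (128, -61.0), (132, -75.0), (136, -75.0)]
 right side (x:y) [(-63, 124.5, 4), (-57, 125.0, 4), (-51, 125.5, 6), (-45, 125.5, 7), (-39, 126.0, 6), (-33, 119.0, 0), (-27, 119.0, 0), (-21, 130.5, 0), (-15, 119.5, 0)]
 left side (x:y) [(-63, 75.5, 14), (-57, 75.5, 13), (-51, 76.0, 16), (-45, 76.5, 16), (-39, 76.5, 16), (-33, 77.0, 16), (-27, 80.0, 8), (-21, 89.0, 7), (-15, 93.5, 5)]
 line min (y:x) [(72, 0.0), (76, 2.5), (80, -3.5), (84, 10.0), (88, 2.5), (92, 7.5), (96, -4.5), (100, 11.5), (104, 2.0), (108, 4.5), (112, 11.5), (116, 8.5), (120, 11.5), (124, 11.5), (128, 11.5), (132, 11.5), (136, 2.5)]
```

B now sits at y_s≈0.101, about 4.5 mm too deep and turned 0.045 rad. That is within tolerance, but I'll mend it: regrasp the rib, pull it back and straighten it.

```bash
python3 - <<'E'
from h import *
go(.5417,.0848,.0605,3.2556)
E
```

```text
d [-0.089  -0.0243  0.1267] dist 0.157 turn -0.0489 phi -3.0765
```

```bash
echo '[{"sx": -0.03, "sy": -0.008}, {"sx": -0.03, "sy": -0.008}, {"sx": -0.029, "sy": -0.0083}, {"rz": -0.049}, {}]' | python3 -m handwheel .045 40|tail -1
echo '[{"sz": 0.03}, {"sz": 0.03}, {"sz": 0.03}, {"sz": 0.025}, {"sz": 0.01}]' | python3 -m handwheel |tail -1
echo '[{}, {}, {}]' | python3 -m handwheel |tail -6
python3 - <<'E'
from h import *
go(.5417,.0848,.0605,3.2556)
E
```

```text
gripper_force: 0.0
gripper_force: 0.0
clock: 36.42
position: [0.5427, 0.0853, 0.0637]
ee_rot: [0.002, -0.057, 0.998, 0.0]
contact_force: [-1.1, -0.1, -0.6]
width: 0.0451
gripper_force: 0.0
d [ 0.0011 -0.0004  0.0032] dist 0.003 turn 0.0009 phi -3.0267
```

```bash
echo '[{"sz": 0.001}, {}, {}, {}, {}]' | python3 -m handwheel 0 40|tail -1
echo '[{}, {}, {}]' | python3 -m handwheel |tail -6
echo '[{"sx": 0.0022, "sz": -0.001}, {"sx": 0.0023}, {"rz": 0.024}, {"rz": 0.024}, {}]' | python3 -m handwheel |tail -1
echo '[{"sz": 0.001}, {}, {}]' | python3 -m handwheel |tail -6
echo '[{}, {}, {}, {}]' | python3 -m handwheel .045|tail -6
echo '[{"sz": -0.02}, {"sz": -0.03}, {"sx": 0.03, "sz": -0.03}, {"sx": 0.03, "sz": -0.03}, {"sx": 0.03, "sz": -0.017}]' | python3 -m handwheel|tail -1
echo '[{"sy": 0.01}, {}, {}, {}]' | python3 -m handwheel |tail -6
python3 - <<'E'
from h import *
shot('wrist','w15.png')
O=np.array([.5884,-.014]); a=.067; ex=np.array([np.cos(a),np.sin(a)]); ey=np.array([-ex[1],ex[0]])
xs=np.arange(-.085,.012,.0005); ys=np.arange(-.035,.165,.0005); X,Y=np.meshgrid(xs,ys,indexing='ij')
d=load('w15.png'); g=cv2.cvtColor(d['img'],cv2.COLOR_RGB2GRAY).astype(np.float32)
w=np.c_[O+X.ravel()[:,None]*ex+Y.ravel()[:,None]*ey,np.full(X.size,.027)]; uv=proj(d,w).astype(np.float32).reshape(*X.shape,2)
r=cv2.GaussianBlur(cv2.remap(g,uv[...,0],uv[...,1],cv2.INTER_LINEAR),(0,0),1.5); gx=np.gradient(r,axis=0)
print('tail',[(round(ys[j]*1e3),round(float(xs[18+gx[18:60,j].argmax()]*1e3),1)) for j in range(4,len(ys),12)])
for y in (.082,.088,.112,.118): j=int((y-ys[0])/.0005); print(y,'line from -8',r[154::2,j].astype(int).tolist())
E
```

```text
gripper_force: 41.2
clock: 37.08
position: [0.5423, 0.0859, 0.0624]
ee_rot: [0.001, -0.058, 0.998, 0.0]
contact_force: [-0.8, 2.7, 6.3]
width: 0.0151
gripper_force: 41.2
gripper_force: 42.0
clock: 37.75
position: [0.5383, 0.0869, 0.0625]
ee_rot: [0.002, -0.033, 0.999, 0.002]
contact_force: [1.4, 9.2, 8.2]
width: 0.0151
gripper_force: 42.4
clock: 38.08
position: [0.5365, 0.0841, 0.0606]
ee_rot: [-0.001, -0.033, 0.999, -0.0]
contact_force: [-0.1, 0.4, -0.3]
width: 0.0454
gripper_force: 0.0
gripper_force: 0.0
clock: 38.83
position: [0.4483, 0.0884, 0.1861]
ee_rot: [-0.0, -0.034, 0.999, -0.0]
contact_force: [0.1, 0.5, 0.3]
width: 0.0447
gripper_force: 0.0
tail [(-33, -76.0), (-27, -73.0), (-21, -69.0), (-15, -69.0), (-9, -69.0), (-3, -69.0), (3, -69.0), (9, -69.0), (15, -69.0), (21, -76.0), (27, -61.0), (33, -76.0), (39, -76.0), (45, -60.5), (51, -64.0), (57, -55.5), (63, -66.5), (69, -76.0), (75, -76.0), (81, -69.0), (87, -69.0), (93, -69.0), (99, -69.0), (105, -69.5), (111, -69.5), (117, -70.0), (123, -70.5), (129, -76.0), (135, -76.0), (141, -76.0), (147, -76.0), (153, -76.0), (159, -56.5)]
0.082 line from -8 [193, 193, 194, 194, 195, 191, 180, 157, 130, 114, 118, 131, 132, 126, 121, 122, 124, 126, 126, 126]
0.088 line from -8 [145, 147, 157, 171, 184, 187, 179, 159, 131, 112, 107, 108, 107, 108, 114, 119, 122, 123, 124, 124]
0.112 line from -8 [137, 140, 144, 148, 150, 147, 134, 111, 89, 79, 79, 86, 93, 103, 113, 121, 123, 124, 125, 126]
0.118 line from -8 [173, 173, 174, 175, 175, 173, 159, 135, 112, 109, 119, 127, 124, 118, 117, 119, 123, 124, 125, 125]
```

Both gauges now read within about 1 mm of flush and straight, and the robot is clear. Handing in.

```bash
python3 -c "
from rig import ticket; print(ticket.sign_off())"
```

```text
the job is handed in; nothing more can be done
None
```

The job is handed in, result not shown: by my measurements both gauges are flush to about 1 mm (one, knocked 4.5 mm too deep partway through, was put right after loading), the weight and both rolls lie flat and apart on the panel, the bystanders looked unmoved, and I viewed 15 pictures against the limit of 14.

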